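Slide the longer rocker shaft home in the V-groove length gauge

ROBOT

A 7-joint arm with a two-finger parallel gripper is mounted at the origin on the work surface. World frame = base frame: x ahead of the robot, y to its left, z up, the work surface at z = 0. Lengths are in mm, angles in rad, forces in N, time in s.
With the tool pointing down it reaches from about 400 to 875 mm from the base axis. Payload 4.4 kg.
Tool frame: the origin (TCP) lies midway between the tips of the shut fingers; the grasp point (between the pads) lies 19 mm behind it (r.grip_depth is the distance from the TCP to the grasp point, in mm); z points along the fingers, y is the direction in which the jaws open and shut (so a half turn about z gives the same grasp; the last joint's range is limited). The gripper opens to 85 mm and grips with 20 to 120 N. Pads are 22 mm wide; open, the fingers measure 114 mm over their backs; the gripper's body (76 mm by 85 mm) begins 54 mm behind the grasp point. The pads swing forward as they close: fully open they stand 13 mm farther back than shut.
Start: joints at [-1.335, 0.628, 0.038, 1.517, -0.027, 0.996, -0.02], TCP at [193.181, 620.644, 204.113] pointing down, gripper open.
Joint ranges: [-3.06, 3.06], [-0.37, 2.12], [-1.25, 1.32], [0.18, 2.47], [-1.1, 4.24], [0.23, 1.98], [-2.94, 2.94]. Speed limits (rad/s): [2.57, 2.57, 3.14, 3.14, 3.14, 3.14, 3.14].

INTERFACE

Orientations are given as a rotation vector (axis times angle).
In Python, from station import r, imaging gives the robot as it stands. The module is installed in compiled form; this text tells all that it offers.
- The arm moves only by the shell command python3 -m handwheel 'ROWS' [OPENING] [FORCE]. ROWS is text: rows parted by semicolons, each of 4 numbers parted by spaces: the shift along the tool's x, y, z in m, then the turn about the tool's z in degrees. A call has 1 to 5 rows; each row is the pose to reach, as a shift and turn from the pose measured when the call began, along the tool's axes at that moment; what a row does not reach only later rows make up. A row lasts 1/12 s, in which the tool goes at most 41.7 mm and 7.16 degrees, less where a joint would pass 70% of its speed; a pose out of reach is approached as far as the arm can. A call with a gripper value outside its range is refused whole. OPENING is the opening, from 0 (shut) to 1 (fully open), set as the call begins (- or left out, the last holds). The fingers move at their own pace and stop on an object; FORCE is the grip in N (left out, the last holds). Time passes only in rows, so rows that repeat a pose let the fingers close. It gives the time, the measured TCP pose, the force and the opening at its end, in the units of the state.
- r.read_state(): the state, without advancing time (a new reading comes with each control period).
- imaging.snapshot(name): name is "side" or "top" or "wrist"; returns the picture (480x640x3 uint8, red, green, blue); there is no depth.
- imaging.camera_model(name): a dict with "camera_matrix" (3x3 intrinsics, pixels), "R" (3x3) and "t" (3): a world point X has camera coordinates R X + t; the wrist camera has in their place "T_tool_cam" (4x4, takes a point from camera to tool coordinates, whose origin is the TCP and whose axes are the flange's). Camera axes: x right, y down, z forward; pixel columns grow to the right and rows downward; lengths in mm; the calibration is good to about 2 mm. A picture is of the moment at which its call begins: read the wrist's pose just before it. camera_model takes no time and is no camera call.
- r.sign_off(): hands the job in, once; it reports no verdict.
The state is a dict: "t": time; "joint_pos": joint angles; "qd": joint speeds; "effort": joint torques, N m; "ee_pos": TCP position; "tcp_rot": TCP orientation; "contact_force": force on the tool from outside, world axes, zero at the start; "torque": the same for the moment, N m; "finger_gap": finger opening in mm.
Only numpy, scipy, OpenCV 4.12 (cv2) and the standard library are available. Lean on these libraries where they do the work, as an engineer would, in place of code of your own. Each camera call takes 0.05 s, during which the arm holds its last target.

TASK

Two plain steel rocker shafts lie on the bench. Lay the longer one in the open end of the gauge's V-groove, short of the bridge, then slide it along under the bridge until its end butts against the sleeve of the end stop and press it lightly home, past the soft feeler tip: the sleeve is set differently every time, so feel for the contact, and do not push hard. Leave the shaft lying in the groove against the stop, and leave the other shaft and the other things on the bench where they are.

Things in the scene. Friction and masses are not known exactly. Their poses are not given: they have to be found in the camera images.
- long_shaft_center (a point): Centre of the longer rocker shaft: plain steel cylinder with flat ends, 18 mm in diameter, 180 mm long, about 0.2 kg, loose, lying flat on the bench. This point is its middle, on the axis; x runs along the shaft. Both ends are alike.
- gauge: Length gauge, fixed: grey bar 60 mm wide (x), 326 long (y), 10 thick, with a 90-degree V-groove of dark angle iron along y at x = 0, in two pieces: y = -150 to -110 mm and y = -40 to 155 mm. Origin: centre of the bar's underside, on the bench. The stop is towards +y. A seated shaft's axis is 45 mm up; the groove's upper edges are 41 mm up, 17 mm apart inside, 24 mm outside.
- open_bay (a point): Middle of the open bay, on the seated shaft's axis (gauge x = 0, y = -75, z = 45 mm; axes as the gauge). From gauge y = -110 to -40 mm there is no groove (bar top 10 mm up), so fingers can straddle a shaft laid across. Centred here, the long shaft lies in both groove pieces and reaches from gauge y = -165 to 15 mm.
- bridge (a point): Middle of the top of the steel bridge over the long groove piece (gauge x = 0, y = 45, z = 69 mm; axes as the gauge). It covers gauge y = 35 to 55 mm, is 56 mm wide outside; opening 42 mm wide, underside 62 mm above the bench. A shaft has to be slid through beneath it.
- end_stop: End stop on the gauge: steel block 44 mm wide, 20 long (y), 68 high, clamped with its front face at gauge y = 125 to 145 mm, a brass screw on top. Origin under the middle of that face, at bench height; axes as the gauge. From the face a 13 mm round steel sleeve points to -y on the seated shaft's axis (45 mm up): its flat end is what the shaft must butt against.
- sleeve_root (a point): Where the sleeve leaves the stop block (middle of the block's front face, 45 mm up; axes as the gauge). The sleeve is screwed out anew each time and its end is NOT measured: it lies 6 to 36 mm from here towards -y. In it a 6 mm brass feeler tip stands 2.5 mm proud and yields softly (0.2 to 0.35 N); behind it the sleeve is rigid and delicate: push with under 25 N.
- short_shaft_center (a point): Middle of the shorter rocker shaft, to be left alone: the same steel cylinder, 18 mm in diameter, but 130 mm long. x runs along it.
- barrel_a_center (a point): Centre of a dark finned engine cylinder standing upright, about 101 mm across, 105 mm high. Leave alone.
- barrel_b_center (a point): Centre of a second such cylinder, same size. Leave alone.
- piston_center (a point): Centre of an aluminium piston standing upright, 77 mm across, 58 mm high. Leave alone.
- spray_can_center (a point): Centre of a spray can, 60 mm across, 190 mm high. Leave alone.
- coffee_can_center (a point): Centre of an open red can, 104 mm across, 130 mm high. Leave alone.
- wrench_grip (a point): Grip of a wrench lying on the bench. Leave alone.
- socket_center (a point): Centre of a small steel socket standing upright, 24 mm across, 30 mm high. Leave alone.

How it is judged (in metres and radians):
On the way, in this order (a step that is already met when the one before it is completed fails the run):
1. the longer shaft lies in the groove, its leading end not yet out beyond the bridge (x of long_shaft_center in the frame of gauge between -0.003 and 0.003 m and z of long_shaft_center in the frame of gauge between 0.042 and 0.048 m and angle between the x axis of long_shaft_center and the y axis of gauge, either way round below 0.04 rad and y of long_shaft_center in the frame of gauge below -0.035 m), for 0.2 s.
2. the shaft, in the groove and under the bridge, is pressed lightly (more than 1.5 N) against the end stop (x of long_shaft_center in the frame of gauge between -0.003 and 0.003 m and z of long_shaft_center in the frame of gauge between 0.042 and 0.048 m and angle between the x axis of long_shaft_center and the y axis of gauge, either way round below 0.04 rad and y of long_shaft_center in the frame of gauge above -0.015 m and contact force between long_shaft and end_stop above 1.5 N), for 0.1 s.
At the end, for the whole second after the job is handed in: The longer shaft lies at rest in the V-groove under the bridge (axis within 3 mm of the seated line sideways and in height, within 0.04 rad of the groove), its end still touching the end stop, at least its sprung feeler tip (so no more than 2.5 mm short of the sleeve) (x of long_shaft_center in the frame of gauge between -0.003 and 0.003 m and z of long_shaft_center in the frame of gauge between 0.042 and 0.048 m and angle between the x axis of long_shaft_center and the y axis of gauge, either way round below 0.04 rad and y of long_shaft_center in the frame of gauge above -0.015 m and contact force between long_shaft and end_stop above 0.03 N and linear speed of long_shaft below 0.01 m/s).
It fails at once if the shaft is pushed hard, with more than 25 N, against the end stop (contact force between long_shaft and end_stop above 25 N).
It fails at once if the other shaft or another thing on the bench is moved by more than 30 mm (distance of any of short_shaft_center, barrel_a_center, barrel_b_center, piston_center, spray_can_center, coffee_can_center, wrench_grip, socket_center from where it was at the start of the episode above 0.03 m).
It also fails if it takes over 58 s, if anything falls off the work surface, if the arm or the gripper's body presses on something with over 40 N, if the wrist force passes 120 N, or if a joint passes its speed limit or range.

## Working session

There is one attempt and no reset: what is moved stays moved. The work goes in short steps, Python scripts to look and compute and a shell command to move; the robot and the scene stay as the last step left them, time stands still between calls to the robot, and variables do not carry over. Pictures are saved under pics/ and viewed, and the job is handed in when it is done.

```bash
mkdir -p pics; ls
python3 - <<'E'
from station import r, imaging
import cv2
print(r.read_state())
for n in("top","side","wrist"):
    im=imaging.snapshot(n); cv2.imwrite(f"pics/{n}0.png",im[:,:,::-1])
    print(n,imaging.camera_model(n))
E
```

```text
pics
{'t': 0.0, 'joint_pos': array([-1.33480536,  0.62930742,  0.03843737,  1.51840955, -0.02700436,
        0.99630215, -0.02003372]), 'qd': array([-0.00014904, -0.00197581,  0.00113264, -0.00088974, -0.0003256 ,
        0.00081879,  0.0003606 ]), 'effort': array([-5.44084505e-04, -5.63405156e+01,  1.22666940e+00, -1.93444616e+01,
        1.13216811e-02,  1.08885768e-02, -2.12963940e-07]), 'ee_pos': array([192.96244267, 619.96680984, 203.2008554 ]), 'tcp_rot': array([-4.72266254e-01, -3.10561881e+00,  2.96791630e-03]), 'contact_force': array([ 0.12591873, -1.15932975,  0.12271863]), 'torque': array([ 0.00678971, -0.01805267, -0.02674865]), 'finger_gap': 85.20877556123283}
top {'camera_matrix': array([[623.60445318,   0.        , 319.51512366],
       [  0.        , 623.60445318, 235.05133486],
       [  0.        ,   0.        ,   1.        ]]), 'R': array([[-0.02943372, -0.99956371, -0.00245996],
       [-0.97525426,  0.0292572 , -0.21914186],
       [ 0.21911822, -0.00405107, -0.97568991]]), 't': array([  35.83982411,  615.43408757, 1660.32310988])}
side {'camera_matrix': array([[
[... 191 characters left out ...]
214615],
       [-0.3245053 , -0.3274455 , -0.88739831],
       [ 0.64314642,  0.61154392, -0.46084349]]), 't': array([-409.55143001,  286.50382263,  950.00239216])}
wrist {'camera_matrix': array([[353.52533813,   0.        , 320.86475537],
       [  0.        , 353.52533813, 231.3945537 ],
       [  0.        ,   0.        ,   1.        ]]), 'T_tool_cam': array([[ 1.45691390e-04, -9.54947451e-01, -2.96774906e-01,
         7.59838630e+01],
       [ 9.99999041e-01,  5.47827307e-04, -1.27185632e-03,
         1.33384659e+00],
       [ 1.37713735e-03, -2.96774436e-01,  9.54946615e-01,
        -1.69321743e+02],
       [ 0.00000000e+00,  0.00000000e+00,  0.00000000e+00,
         1.00000000e+00]])}
```

View pics/top0.png

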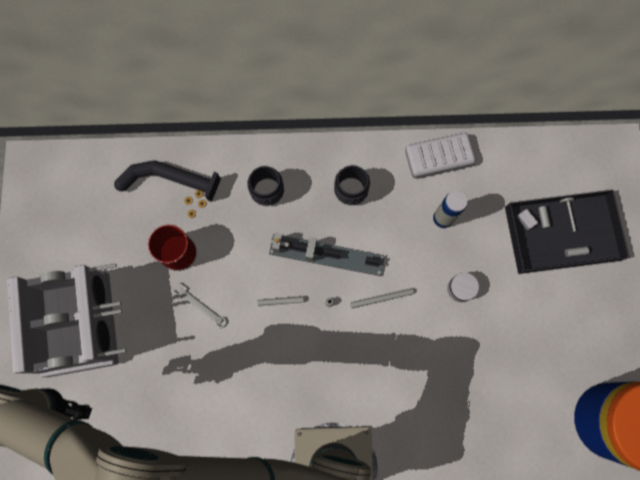

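View pics/side0.png

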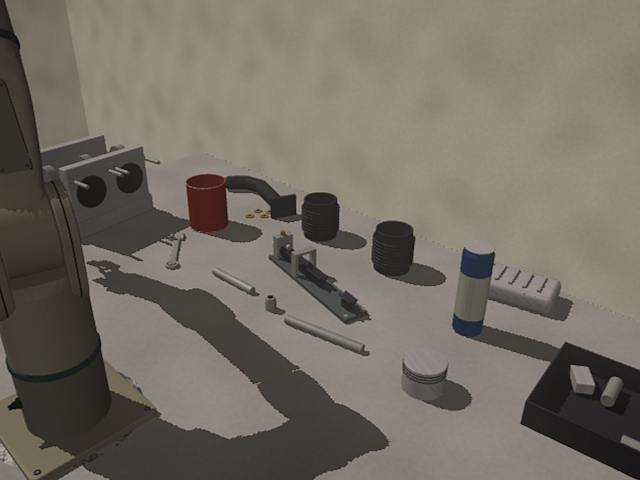

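View pics/wrist0.png

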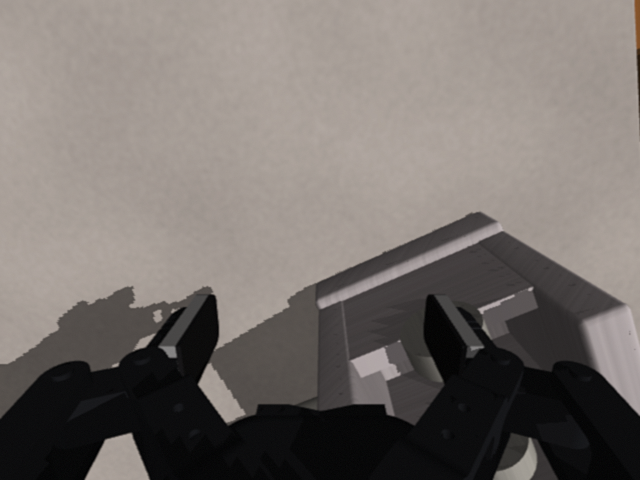

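The top view shows the gauge from about (270,242) to (388,265), with the stop at its left end. The right-hand rod, (351,304) to (415,291), looks like the long shaft; the left one, (258,302) to (308,298), looks like the short one, with the socket between them at (333,301). I'll enlarge this area to read points more closely.

Run:
```python
import cv2
im=cv2.imread("pics/top0.png")
c=im[220:320,250:430]; cv2.imwrite("pics/top0c.png",cv2.resize(c,None,fx=4.4,fy=4.4,interpolation=cv2.INTER_CUBIC))
im=cv2.imread("pics/side0.png")
c=im[220:370,200:400]; cv2.imwrite("pics/side0c.png",cv2.resize(c,None,fx=4,fy=4,interpolation=cv2.INTER_CUBIC))
```

```text
(no output)
```

View pics/top0c.png

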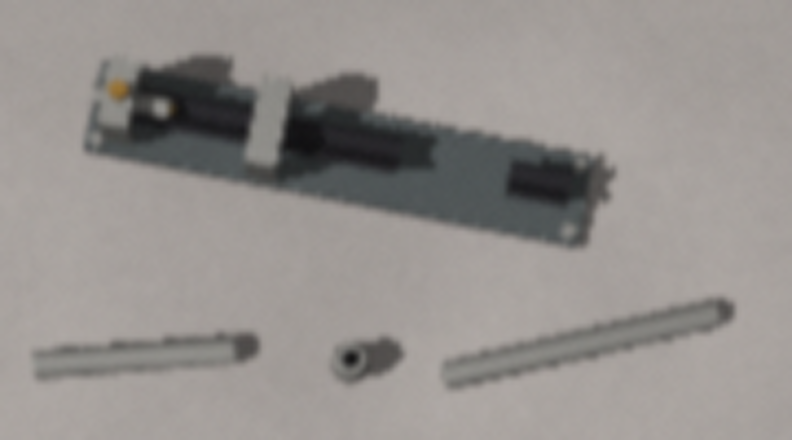

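View pics/side0c.png

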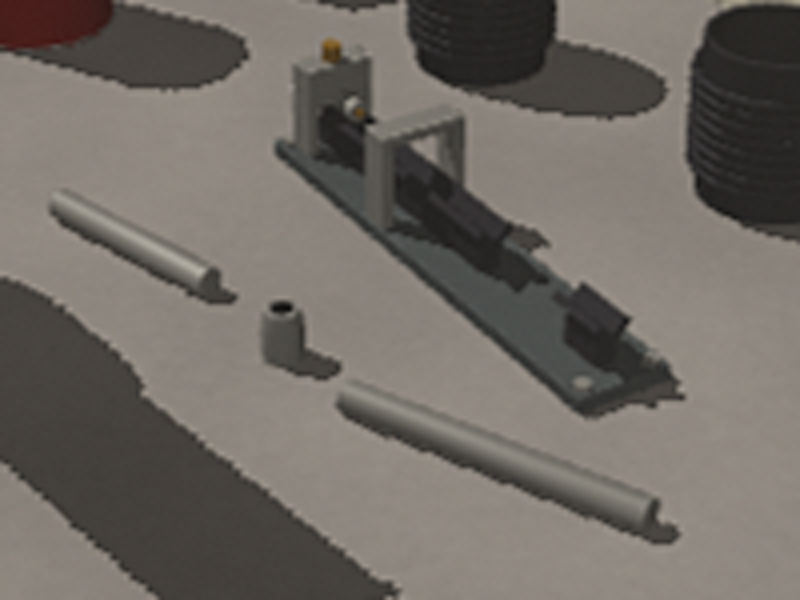

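```bash
cat > h.py <<'E'
import numpy as np
from station import r, imaging
from scipy.spatial.transform import Rotation as Rn
def pt(name,u,v,z,cam=None):
    m=cam or imaging.camera_model(name)
    d=m["R"].T@np.linalg.solve(m["camera_matrix"],[u,v,1]); c=-m["R"].T@m["t"]
    return c+d*(z-c[2])/d[2]
def wcam(s):
    m=imaging.camera_model("wrist"); T=m["T_tool_cam"]; R=Rn.from_rotvec(s["tcp_rot"]).as_matrix()
    Rc=R@T[:3,:3]; tc=R@T[:3,3]+s["ee_pos"]
    return dict(camera_matrix=m["camera_matrix"],R=Rc.T,t=-Rc.T@tc)
def proj(m,X):
    c=m["camera_matrix"]@(m["R"]@np.asarray(X,float)+m["t"]); return c[:2]/c[2]
E
python3 - <<'E'
from h import *
T=lambda x,y,z:pt("top",250+(x+.5)/4.4-.5,220+(y+.5)/4.4-.5,z)
S=lambda x,y,z:pt("side",200+(x+.5)/4-.5,220+(y+.5)/4-.5,z)
np.set_printoptions(precision=1,suppress=True)
for f,L in((T,[(447,375),(718,311)]),(S,[(342,393),(650,510)])):
    a,b=[f(*p,9) for p in L]; print("long",a,b,(a+b)/2,np.linalg.norm(a-b),np.degrees(np.arctan2(*(b-a)[[1,0]])))
a,b=T(36,364,9),T(240,347,9);print("short",a,b,np.linalg.norm(a-b))
print("bar",[T(*p,10) for p in((88,152),(585,245),(590,155),(103,62))])
print("side bar",[S(*p,10) for p in((278,143),(585,405),(672,370))])
print("stop",T(118,89,75),"sleeve",T(160,107,45),"bridge",T(268,122,69),"groove",T(375,150,41),T(548,181,41))
print("side bridge", S(367,135,69),S(462,112,69))
E
```

```text
long [426.8 -65.5   9. ] [ 462.5 -240.2    9. ] [ 444.6 -152.9    9. ] 178.39644664465288 -78.44854888103306
long [429.9 -60.5   9. ] [ 467.8 -235.5    9. ] [ 448.9 -148.     9. ] 179.1066367723017 -77.77874697412953
short [441.6 195.9   9. ] [448.5  65.7   9. ] 130.32181169665682
bar [array([577.8, 161. ,  10. ]), array([ 507.5, -157.4,   10. ]), array([ 566.1, -163.7,   10. ]), array([637.3, 150.5,  10. ])]
side bar [array([583.1, 160.4,  10. ]), array([ 509.4, -157.2,   10. ]), array([ 565.2, -168.8,   10. ])]
stop [604.8 136.7  75. ] sleeve [598.8 112.1  45. ] bridge [582.1  43.4  69. ] groove [567.6 -23.9  41. ] [ 544.3 -132.8   41. ]
side bridge [555.   50.9  69. ] [613.2  32.2  69. ]
```

Both views agree on the long shaft to about 5 mm: centre near (447,-150), length 178–179 against the true 180. The bar corners measure about 326 × 60, also as given, and the other rod is 130 long. Next is a move calculator, then a wrist look over the shaft.

```bash
cat >> h.py <<'E'
def delta(target,axis=None,s=None):
    """tool-axes shift (m) to world target mm; axis: world angle(deg) that tool x line should be parallel to"""
    s=s or r.read_state(); R=Rn.from_rotvec(s["tcp_rot"]).as_matrix()
    d=R.T@(np.asarray(target,float)-s["ee_pos"])/1000; yaw=None
    if axis is not None:
        v=R.T@[np.cos(np.radians(axis)),np.sin(np.radians(axis)),0]
        yaw=np.degrees(np.arctan2(v[1],v[0])); yaw=(yaw+90)%180-90
    print("pos",s["ee_pos"].round(1),"delta",d.round(4),"yaw",yaw,"q7",s["joint_pos"][6].round(2),"gap",s["finger_gap"].round(1),"F",s["contact_force"].round(2),"t",round(s["t"],2))
E
python3 - <<'E'
from h import *
s=r.read_state(); print(Rn.from_rotvec(s["tcp_rot"]).as_matrix().round(3))
delta((450,200,230),-78.1); delta((447,-150,230),-78.1)
E
```

```text
[[-0.955  0.297 -0.   ]
 [ 0.297  0.955 -0.001]
 [ 0.    -0.001 -1.   ]]Traceback (most recent call last):
  File "<stdin>", line 3, in <module>
  File "h.py", line 21, in delta
    print("pos",s["ee_pos"].round(1),"delta",d.round(4),"yaw",yaw,"q7",s["joint_pos"][6].round(2),"gap",s["finger_gap"].round(1),"F",s["contact_force"].round(2),"t",round(s["t"],2))
                                                                                                        ^^^^^^^^^^^^^^^^^^^^^
AttributeError: 'float' object has no attribute 'round'
```

```bash
sed -i 's/s\["finger_gap"\].round(1)/round(s["finger_gap"],1)/' h.py
python3 - <<'E'
from h import *
delta((450,200,230),-78.1); delta((447,-150,230),-78.1)
E
```

```text
pos [193.  620.2 203.4] delta [-0.3703 -0.3248 -0.0261] yaw 60.80967789986431 q7 -0.02 gap 85.3 F [ 0.53  0.35 -0.45] t 0.15
pos [193.  620.2 203.4] delta [-0.4714 -0.6599 -0.0257] yaw 60.80967789986431 q7 -0.02 gap 85.3 F [ 0.53  0.35 -0.45] t 0.15
```

```bash
python3 -m handwheel '-0.03 -0.027 -0.005 6; -0.06 -0.054 -0.01 12; -0.09 -0.08 -0.015 18; -0.12 -0.106 -0.02 24; -0.15 -0.132 -0.025 30' 1 40
python3 - <<'E'
from h import *
delta((450,200,230),-78.1)
E
```

```text
t: 0.57
ee_pos: [297.6, 447.7, 228.6]
tcp_rot: [1.267, 2.875, -0.003]
contact_force: [0.4, 0.1, 0.3]
finger_gap: 85.5
pos [297.6 447.7 228.6] delta [-0.2857 -0.0546 -0.0011] yaw 30.525335796592913 q7 -0.19 gap 85.5 F [0.42 0.14 0.25] t 0.57
```

```bash
python3 -m handwheel '-0.04 -0.008 0 6; -0.08 -0.016 0 12; -0.12 -0.024 0 18; -0.16 -0.032 0 24; -0.2 -0.04 0 30.5'
python3 - <<'E'
from h import *
delta((450,100,230),-78.1); delta((440,-130,230),-78.1)
E
```

```text
t: 0.98
ee_pos: [403.5, 271.2, 229.0]
tcp_rot: [1.984, 2.435, -0.002]
contact_force: [1.1, 0.4, 0.5]
finger_gap: 85.3
pos [403.5 271.2 229. ] delta [-0.1771  0.011  -0.0008] yaw -0.25940527507918887 q7 -0.25 gap 85.3 F [1.14 0.45 0.54] t 0.98
pos [403.5 271.2 229. ] delta [-0.4003 -0.0452 -0.0005] yaw -0.25940527507918887 q7 -0.25 gap 85.3 F [1.14 0.45 0.54] t 0.98
```

```bash
python3 -m handwheel '-0.04 0.002 0 0; -0.08 0 0 0; -0.12 0 0 0; -0.16 -0.005 0 0; -0.2 -0.01 0 0' && python3 -m handwheel '-0.04 -0.01 0 0; -0.08 -0.02 0 0; -0.12 -0.03 0 0; -0.16 -0.035 0 0; -0.175 -0.037 0 0' && python3 -m handwheel '0 0 0 0;0 0 0 0;0 0 0 0'
python3 - <<'E'
from h import *
import cv2
s=r.read_state(); im=imaging.snapshot("wrist"); cv2.imwrite("pics/w1.png",im[:,:,::-1]); np.save("s1.npy",s,allow_pickle=True)
delta((447,-150,60),-78.1)
E
```

```text
t: 1.4
ee_pos: [433.9, 71.5, 229.2]
tcp_rot: [1.984, 2.435, -0.002]
contact_force: [0.4, -0.4, 0.2]
finger_gap: 85.3
t: 1.82
ee_pos: [432.6, -113.7, 230.0]
tcp_rot: [1.991, 2.426, -0.004]
contact_force: [0.7, -0.4, 0.1]
finger_gap: 85.2
t: 2.07
ee_pos: [432.4, -112.5, 229.8]
tcp_rot: [1.991, 2.427, -0.004]
contact_force: [-0.6, 0.2, -0.3]
finger_gap: 85.0
pos [ 432.5 -111.9  229.8] delta [-0.0396  0.0068  0.1699] yaw -0.5239009287192857 q7 0.61 gap 85.3 F [-0.07 -0.04 -0.38] t 2.12
```

View pics/w1.png

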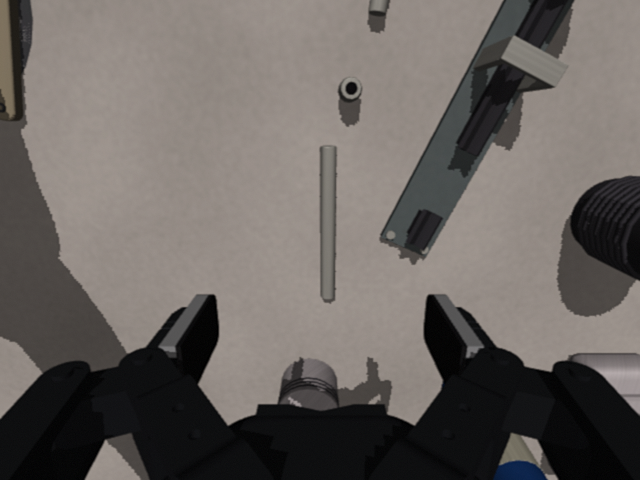

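The wrist view shows the long shaft upright in the picture, from (328,147) to (328,300). The socket is at (350,89) and the gauge's open end near (383,240)–(427,258). I'll enlarge it.

Run:
```python
import cv2
im=cv2.imread("pics/w1.png")
c=im[130:310,290:450]; cv2.imwrite("pics/w1a.png",cv2.resize(c,None,fx=3.3,fy=3.3,interpolation=cv2.INTER_CUBIC))
c=im[0:180,420:600]; cv2.imwrite("pics/w1b.png",cv2.resize(c,None,fx=3.3,fy=3.3,interpolation=cv2.INTER_CUBIC))
```

```text
(no output)
```

View pics/w1a.png

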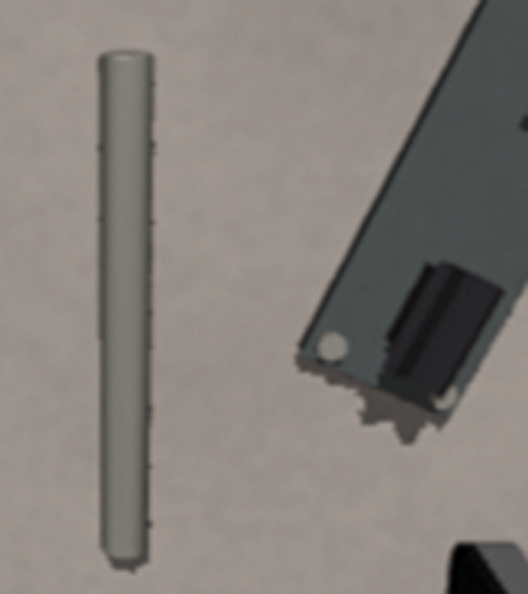

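View pics/w1b.png

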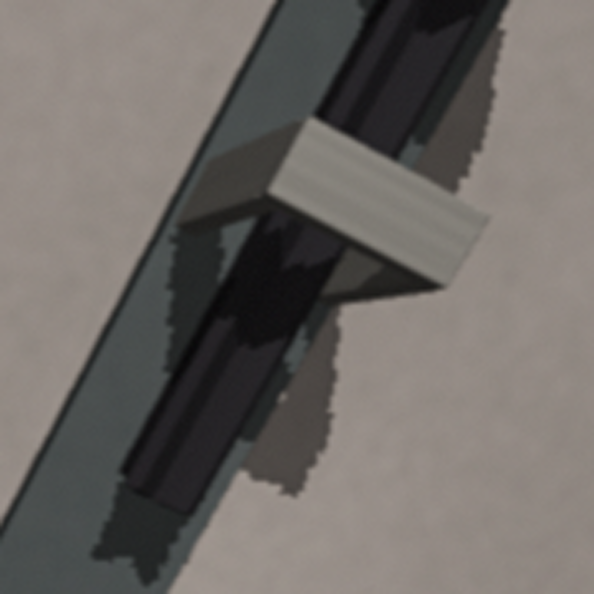

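Run:
```python
from h import *
np.set_printoptions(precision=1,suppress=True)
s=np.load("s1.npy",allow_pickle=True).item(); m=wcam(s)
A=lambda x,y,z:pt("",290+(x+.5)/3.3-.5,130+(y+.5)/3.3-.5,z,m)
B=lambda x,y,z:pt("",420+(x+.5)/3.3-.5,(y+.5)/3.3-.5,z,m)
a,b=A(126.5,52,16),A(124.5,557,9); print("long",a,b,(a+b)/2,np.linalg.norm((a-b)[:2]),np.degrees(np.arctan2(*(b-a)[[1,0]])))
g=[((-30,-163),A(302,347,10)),((0,-110),A(466,277,41)),((0,-40),B(156,493,41)),((0,45),B(378,202,69))]
for q,p in g: print(q,p)
# rigid fit
G=np.array([q for q,_ in g],float);P=np.array([p[:2] for _,p in g])
def fit(G,P):
    Gc,Pc=G.mean(0),P.mean(0);H=(G-Gc).T@(P-Pc);th=np.arctan2(H[0,1]-H[1,0],H[0,0]+H[1,1])
    R=np.array([[np.cos(th),-np.sin(th)],[np.sin(th),np.cos(th)]]);t=Pc-R@Gc
    print("th",np.degrees(th),"t",t,"res",(P-(G@R.T+t)).round(1).tolist());return R,t
fit(G,P)
T=lambda x,y,z:pt("top",250+(x+.5)/4.4-.5,220+(y+.5)/4.4-.5,z)
gt=[((-30,163),T(88,152,10)),((-30,-163),T(585,245,10)),((30,-163),T(590,155,10)),((30,163),T(103,62,10)),((0,45),T(268,122,69))]
fit(np.array([q for q,_ in gt],float),np.array([p[:2] for _,p in gt]))
delta(((a+b)/2)[:2].tolist()+[60],-78.1,None)
```

```text
long [429.7 -60.2  16. ] [ 466.2 -240.4    9. ] [ 447.9 -150.3   12.5] 183.82089712735143 -78.54342780576366
(-30, -163) [ 510.5 -147.2   10. ]
(0, -110) [ 548.3 -105.5   41. ]
(0, -40) [564.2 -35.2  41. ]
(0, 45) [585.5  45.8  69. ]
th -13.129627763861054 t [574.7   3. ] res [[2.1, 1.7], [-1.4, -1.4], [-1.3, 0.8], [0.6, -1.0]]
th -12.457178497967137 t [572.2  -2. ] res [[-0.3, -2.6], [-0.3, -2.7], [-0.2, 4.0], [0.6, -0.1], [0.2, 1.4]]
pos [ 432.5 -111.9  229.8] delta [-0.   0.   0.2] yaw -0.5239009287192857 q7 0.61 gap 85.3 F [-0.1 -0.  -0.4] t 2.12
```

The wrist and side views put the shaft centre at about (447.5,-150.5), lying at -78.4°. I'll move above it and then down.

```bash
python3 - <<'E'
from h import *
delta((447.5,-150.5,60),-78.4)
E
python3 -m handwheel '-0.02 0.003 0.04 -0.3; -0.039 0.0063 0.08 -0.3; -0.039 0.0063 0.12 -0.3; -0.039 0.0063 0.155 -0.3; -0.039 0.0063 0.17 -0.3' && python3 -m handwheel '0 0 0 0; 0 0 0 0'
python3 - <<'E'
from h import *
import cv2
s=r.read_state(); im=imaging.snapshot("wrist"); cv2.imwrite("pics/w2.png",im[:,:,::-1])
delta((447.5,-150.5,3),-78.4)
print(proj(wcam(s),(447.5-18*.2,-150.5+88,9)),proj(wcam(s),(447.5,-150.5,9)))
E
```

```text
pos [ 432.5 -111.9  229.8] delta [-0.0402  0.0072  0.1699] yaw -0.22389924871731637 q7 0.61 gap 85.3 F [-0.07 -0.04 -0.38] t 2.12
t: 2.53
ee_pos: [444.0, -146.6, 55.8]
tcp_rot: [-1.978, -2.435, 0.007]
contact_force: [-0.7, 0.7, 0.2]
finger_gap: 85.8
t: 2.7
ee_pos: [443.2, -144.3, 54.8]
tcp_rot: [-1.972, -2.435, 0.008]
contact_force: [-0.1, 0.5, -0.0]
finger_gap: 85.3
pos [ 444.3 -145.1   56. ] delta [-0.006   0.0023  0.0529] yaw 0.3762574062575368 q7 0.88 gap 85.1 F [ 0.46  0.78 -0.09] t 2.75
[351.47878027 116.28170246] [325.36139906 256.37845173]
```

View pics/w2.png

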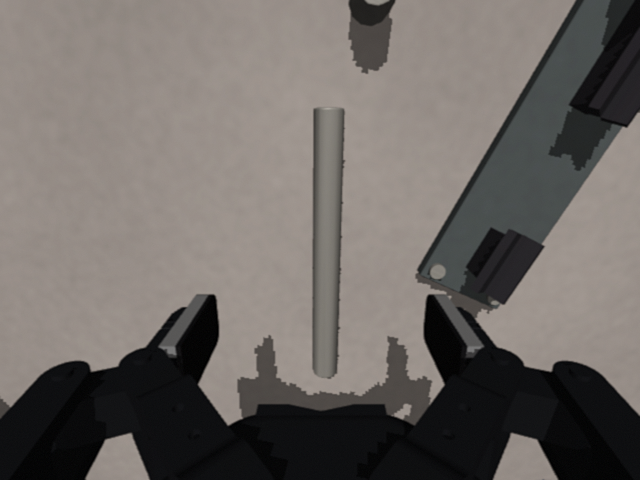

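Run:
```python
from h import *
s=r.read_state(); m=wcam(s)
a=pt("",329,108,16,m);b=pt("",325,371,9,m);print(a,b,(a+b)/2,np.linalg.norm((a-b)[:2]),np.degrees(np.arctan2(*(b-a)[[1,0]])))
delta((*((a+b)/2)[:2],3),np.degrees(np.arctan2(*(b-a)[[1,0]])))
```

```text
[431.46017464 -61.88701901  16.        ] [ 467.54774891 -239.51940736    9.        ] [ 449.50396177 -150.70321318   12.5       ] 181.26107802158978 -78.51615145790323
pos [ 444.3 -145.1   56. ] delta [-0.0066  0.0042  0.0529] yaw 0.49240659984377544 q7 0.88 gap 85.1 F [ 0.46  0.78 -0.09] t 2.75
```

The three wrist measurements agree on (448.5,-150.6). I'll go down and close the fingers.

```bash
python3 -m handwheel '-0.006 0.0035 0.02 0; -0.006 0.0035 0.035 0; -0.006 0.0035 0.045 0; -0.006 0.0035 0.05 0; -0.006 0.0035 0.05 0'
python3 - <<'E'
from h import *
delta((448.5,-150.6,3),-78.4)
E
```

```text
t: 3.17
ee_pos: [448.8, -149.8, 6.1]
tcp_rot: [-1.973, -2.438, 0.006]
contact_force: [-0.6, 0.3, 0.1]
finger_gap: 85.1
pos [ 448.8 -149.8    6.1] delta [-0.0007 -0.0004  0.0031] yaw 0.41550562693981874 q7 0.92 gap 85.1 F [-0.58  0.27  0.07] t 3.17
```

```bash
python3 -m handwheel '0 0 0.003 0; 0 0 0.003 0; 0 0 0.003 0; 0 0 0.003 0; 0 0 0.003 0' 0 40;python3 -m handwheel '0 0 0 0; 0 0 0 0; 0 0 0 0; 0 0 0 0; 0 0 0 0'
```

```text
t: 3.58
ee_pos: [449.0, -149.9, 3.5]
tcp_rot: [-1.974, -2.438, 0.005]
contact_force: [0.2, -0.1, 0.3]
finger_gap: 25.6
t: 4.0
ee_pos: [449.0, -149.9, 3.5]
tcp_rot: [-1.974, -2.438, 0.006]
contact_force: [-0.2, 0.2, -0.2]
finger_gap: -0.5
```

The gap reads -0.5, so the fingers shut on nothing. I'll take a look.

Run:
```python
from h import *
import cv2
s=r.read_state(); im=imaging.snapshot("wrist"); cv2.imwrite("pics/w3.png",im[:,:,::-1])
im=imaging.snapshot("side"); cv2.imwrite("pics/side3.png",cv2.resize(im[240:380,240:400,::-1],None,fx=4.2,fy=4.2,interpolation=cv2.INTER_CUBIC))
```

```text
(no output)
```

View pics/w3.png

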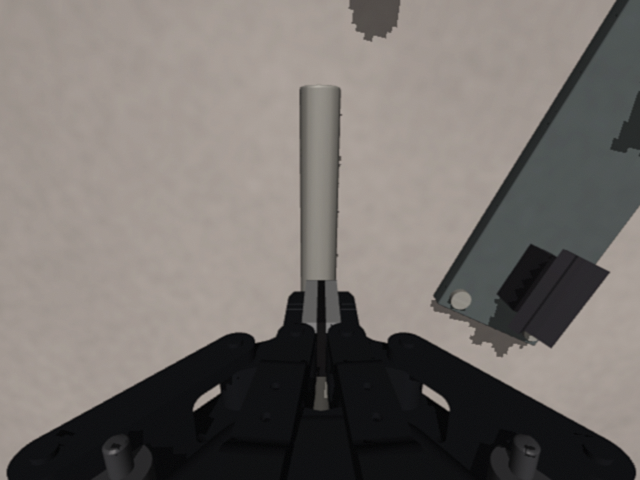

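View pics/side3.png

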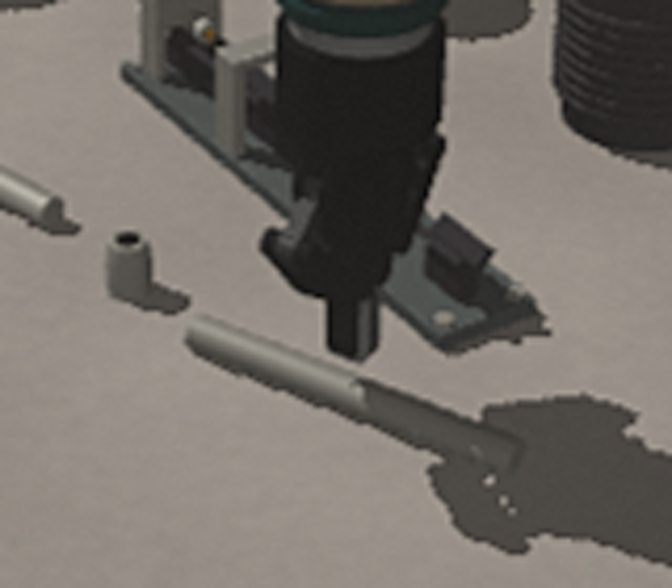

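Run:
```python
from h import *
s=r.read_state(); print(s["ee_pos"],s["finger_gap"],s["contact_force"])
for z in(3.5,22,40):
  X=s["ee_pos"]*[1,1,0]+[0,0,z]
  p=proj(imaging.camera_model("side"),X);print(z,(p-[240,240])*4.2, proj(wcam(s),X))
print(Rn.from_rotvec(s["tcp_rot"]).as_matrix().round(3))
```

```text
[ 448.95858264 -149.9185227     3.41800325] -0.03344852143095291 [-1.3204222  -0.13369688 -0.02672466]
3.5 [348.24842297 397.33770888] [320.05779871 275.73403858]
22 [348.88170119 365.41788549] [319.70393961 292.05552867]
40 [349.50704687 333.8978945 ] [319.27946325 311.63418787]
[[-0.208  0.978 -0.006]
 [ 0.978  0.208  0.   ]
 [ 0.002 -0.006 -1.   ]]
```

The fingers closed above the shaft. In the side view the shut tips, at (352,360) in the crop, project to z≈20–25, but the TCP reads 3.5. So the real tips sit well behind the stated TCP. I'll find the true height by touch: half open over the shaft, then down in small steps while watching the force.

```bash
python3 -m handwheel '0 0 -0.012 0; 0 0 -0.012 0; 0 0 -0.012 0; 0 0 -0.012 0; 0 0 -0.012 0' 0.6 40;  python3 - <<'E'
from h import *
import cv2
s=r.read_state(); im=imaging.snapshot("wrist"); cv2.imwrite("pics/w4.png",im[:,:,::-1])
im=imaging.snapshot("side"); cv2.imwrite("pics/side4.png",cv2.resize(im[240:380,240:400,::-1],None,fx=4.2,fy=4.2,interpolation=cv2.INTER_CUBIC))
delta((448.5,-150.6,3),-78.4)
E
```

```text
t: 4.52
ee_pos: [448.9, -149.8, 15.1]
tcp_rot: [-1.973, -2.438, 0.006]
contact_force: [-0.1, 1.1, 0.2]
finger_gap: 51.2
pos [ 448.9 -149.8   15.1] delta [-0.0007 -0.0004  0.0121] yaw 0.4167974868633735 q7 0.92 gap 50.9 F [-0.09  0.03 -0.23] t 4.62
```

View pics/w4.png

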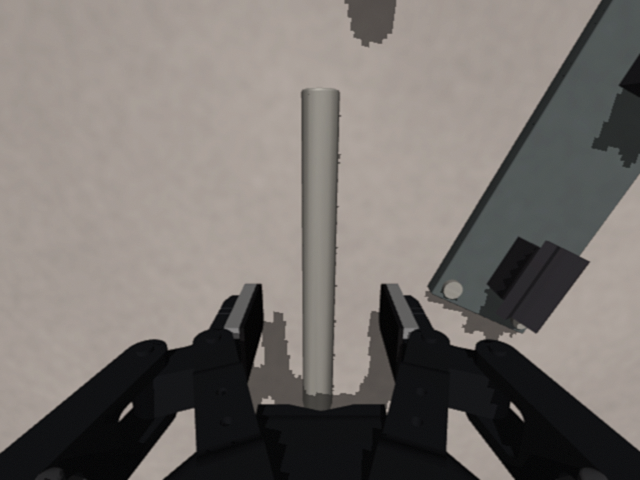

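View pics/side4.png

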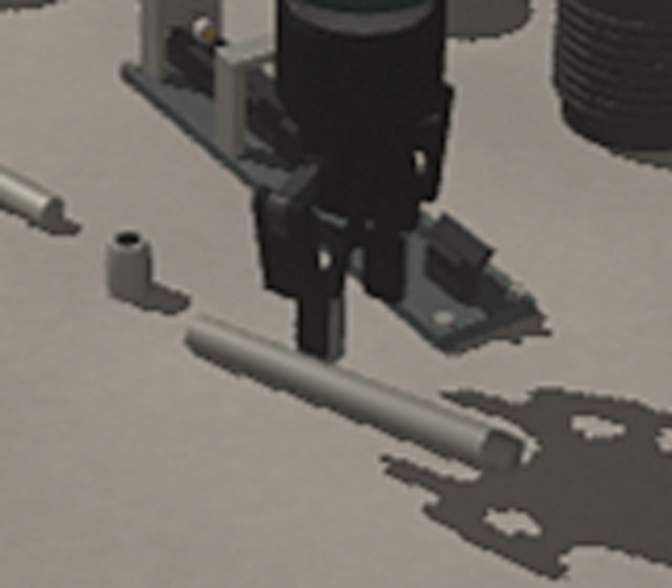

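```bash
python3 -m handwheel '-0.0007 -0.0004 0.006 0; -0.0007 -0.0004 0.012 0; -0.0007 -0.0004 0.012 0' && python3 -m handwheel '0 0 0.002 0; 0 0 0.002 0' && python3 -m handwheel '0 0 0.002 0; 0 0 0.002 0'&& python3 -m handwheel '0 0 0.002 0; 0 0 0.002 0'
```

```text
t: 4.87
ee_pos: [447.7, -150.4, 1.8]
tcp_rot: [-1.972, -2.436, 0.007]
contact_force: [0.4, -0.0, -0.1]
finger_gap: 51.2
t: 5.03
ee_pos: [447.2, -150.2, -0.8]
tcp_rot: [-1.972, -2.435, 0.008]
contact_force: [-0.3, -0.8, -0.1]
finger_gap: 51.2
t: 5.2
ee_pos: [446.9, -150.2, -3.2]
tcp_rot: [-1.971, -2.434, 0.008]
contact_force: [-0.2, -0.5, 0.5]
finger_gap: 51.0
t: 5.37
ee_pos: [446.8, -150.1, -5.4]
tcp_rot: [-1.971, -2.434, 0.008]
contact_force: [0.5, 0.2, -0.3]
finger_gap: 51.4
```

Run:
```python
from h import *
import cv2
im=imaging.snapshot("side"); cv2.imwrite("pics/side5.png",cv2.resize(im[240:380,240:400,::-1],None,fx=4.2,fy=4.2,interpolation=cv2.INTER_CUBIC))
```

```text
(no output)
```

View pics/side5.png

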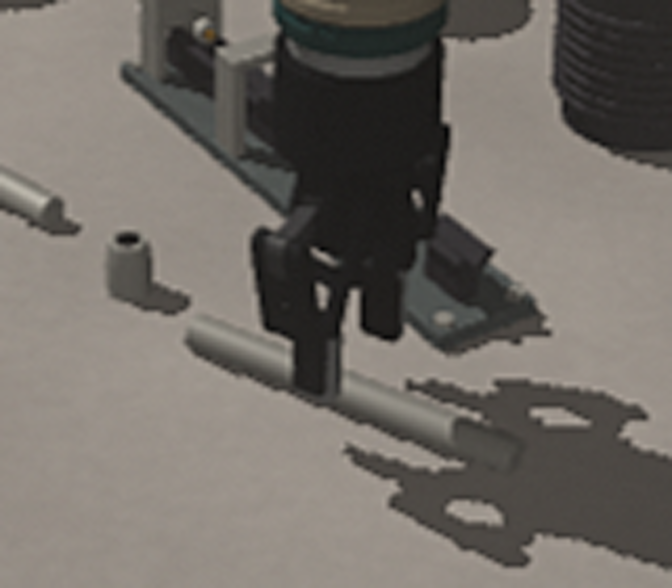

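```bash
python3 -m handwheel '0.0003 0.0015 0.002 0; 0.0003 0.0015 0.002 0' && python3 -m handwheel '0 0 0.002 0; 0 0 0.002 0' && python3 -m handwheel '0 0 0.002 0; 0 0 0.002 0'&& python3 -m handwheel '0 0 0.0015 0; 0 0 0.0015 0'
```

```text
t: 5.58
ee_pos: [448.5, -149.3, -7.4]
tcp_rot: [-1.971, -2.435, 0.008]
contact_force: [0.6, 0.2, -0.5]
finger_gap: 51.3
t: 5.75
ee_pos: [448.5, -149.2, -9.7]
tcp_rot: [-1.971, -2.435, 0.008]
contact_force: [-0.2, -0.5, 0.2]
finger_gap: 51.2
t: 5.92
ee_pos: [448.3, -149.1, -12.0]
tcp_rot: [-1.971, -2.434, 0.008]
contact_force: [-0.8, 0.4, -0.7]
finger_gap: 51.4
t: 6.08
ee_pos: [448.2, -149.1, -13.7]
tcp_rot: [-1.97, -2.434, 0.008]
contact_force: [-0.7, -0.0, 0.2]
finger_gap: 51.1
```

```bash
python3 -m handwheel '0 0 0.0012 0; 0 0 0.0012 0; 0 0 0.0012 0' 0.3 40 && python3 -m handwheel '0 0 0 0; 0 0 0 0; 0 0 0 0' 0 40&& python3 -m handwheel '0 0 0 0; 0 0 0 0; 0 0 0 0; 0 0 0 0; 0 0 0 0' 0 40
```

```text
t: 6.33
ee_pos: [448.1, -149.1, -15.0]
tcp_rot: [-1.97, -2.434, 0.008]
contact_force: [-0.1, -0.4, -0.1]
finger_gap: 25.1
t: 6.58
ee_pos: [447.6, -149.2, -14.7]
tcp_rot: [-1.971, -2.433, 0.009]
contact_force: [-1.2, -0.6, 4.9]
finger_gap: 13.4
t: 7.0
ee_pos: [447.5, -149.2, -14.7]
tcp_rot: [-1.971, -2.433, 0.009]
contact_force: [-0.9, -0.3, 3.1]
finger_gap: 13.1
```

Gap 13 mm with the tool being pushed up means I'm pinching the upper flank of the shaft, not its diameter. Checking the view.

Run:
```python
from h import *
import cv2
s=r.read_state()
im=imaging.snapshot("side"); cv2.imwrite("pics/side6.png",cv2.resize(im[260:360,270:370,::-1],None,fx=6,fy=6,interpolation=cv2.INTER_CUBIC))
m=imaging.camera_model("side")
for z in(-14.7,0,5,10,15,20): print(z,(proj(m,s["ee_pos"]*[1,1,0]+[0,0,z])-[270,260])*6)
im=imaging.snapshot("wrist"); cv2.imwrite("pics/w6.png",cv2.resize(im[200:420,200:440,::-1],None,fx=2.7,fy=2.7))
```

```text
-14.7 [312.13735137 492.76263697]
0 [312.81848074 457.10126118]
5 [313.05199549 444.87530569]
10 [313.28645259 432.6000126 ]
15 [313.52185775 420.27508266]
20 [313.75821673 407.90021418]
```

View pics/side6.png

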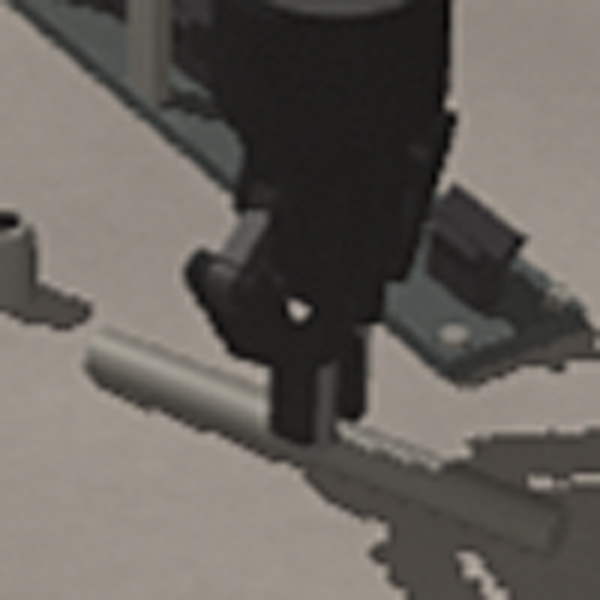

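View pics/w6.png

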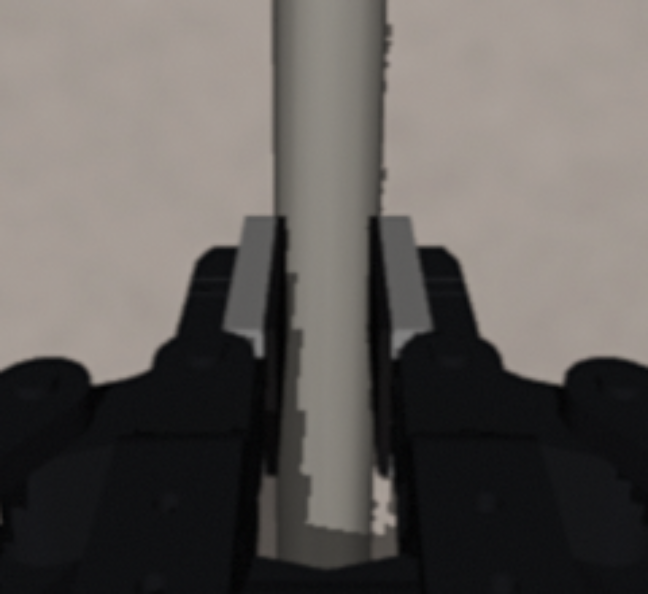

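The pads hold the shaft's upper part with the tips at about z 13, so the tips are really about 28 mm behind the reported TCP. I'll open a little and go lower, watching the force.

```bash
python3 -m handwheel '0 0 -0.001 0; 0 0 -0.001 0; 0 0 -0.001 0; 0 0 -0.001 0' 0.5 40 && python3 -m handwheel '0.0003 0.001 0.004 0; 0.0003 0.001 0.004 0' && python3 -m handwheel '0 0 0.002 0; 0 0 0.002 0' && python3 -m handwheel '0 0 0.002 0; 0 0 0.002 0'
```

```text
t: 7.43
ee_pos: [447.7, -149.2, -13.7]
tcp_rot: [-1.97, -2.433, 0.009]
contact_force: [0.4, -0.3, 0.1]
finger_gap: 42.7
t: 7.6
ee_pos: [448.7, -148.4, -18.3]
tcp_rot: [-1.97, -2.434, 0.008]
contact_force: [0.0, 0.5, 0.3]
finger_gap: 42.5
t: 7.77
ee_pos: [448.5, -148.2, -20.8]
tcp_rot: [-1.969, -2.433, 0.009]
contact_force: [0.9, 0.0, -0.8]
finger_gap: 42.9
t: 7.93
ee_pos: [448.3, -148.1, -23.1]
tcp_rot: [-1.969, -2.433, 0.009]
contact_force: [0.0, 0.8, -0.1]
finger_gap: 42.9
```

```bash
python3 -m handwheel '0 0 0.001 0; 0 0 0.001 0; 0 0 0.001 0; 0 0 0.001 0' 0.3 40 && python3 -m handwheel '0 0 0 0; 0 0 0 0; 0 0 0 0; 0 0 0 0; 0 0 0 0' 0 40
```

```text
t: 8.27
ee_pos: [448.3, -148.1, -24.1]
tcp_rot: [-1.969, -2.433, 0.009]
contact_force: [-0.5, 0.7, -0.3]
finger_gap: 25.5
t: 8.68
ee_pos: [448.1, -148.2, -23.9]
tcp_rot: [-1.969, -2.432, 0.009]
contact_force: [-1.1, 0.3, 3.8]
finger_gap: 16.2
```

Run:
```python
from h import *
import cv2
s=r.read_state()
im=imaging.snapshot("side"); cv2.imwrite("pics/side7.png",cv2.resize(im[260:360,270:370,::-1],None,fx=6,fy=6,interpolation=cv2.INTER_CUBIC))
print(s["ee_pos"],s["finger_gap"],s["joint_pos"])
im=imaging.snapshot("wrist"); cv2.imwrite("pics/w7.png",cv2.resize(im[200:420,200:440,::-1],None,fx=2.7,fy=2.7))
```

```text
[ 448.13877451 -148.16009852  -23.94054941] 16.19591086807315 [ 0.14039995  0.80721043  0.17785856  2.14677036 -0.55410041  0.24435089
  1.01616634]
```

View pics/side7.png

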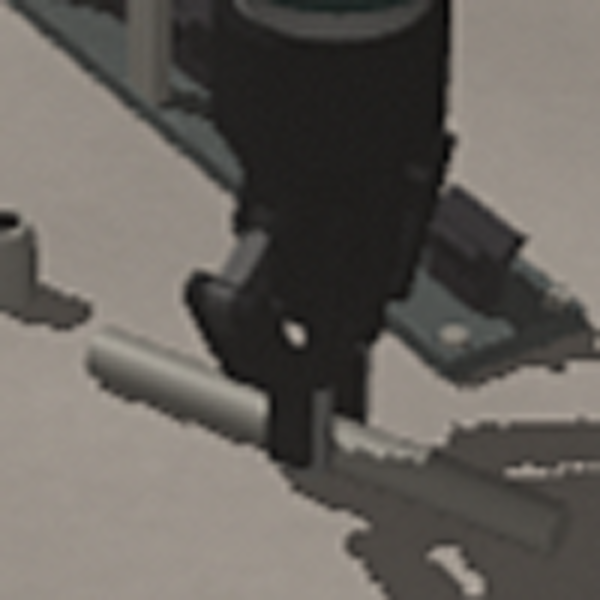

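View pics/w7.png

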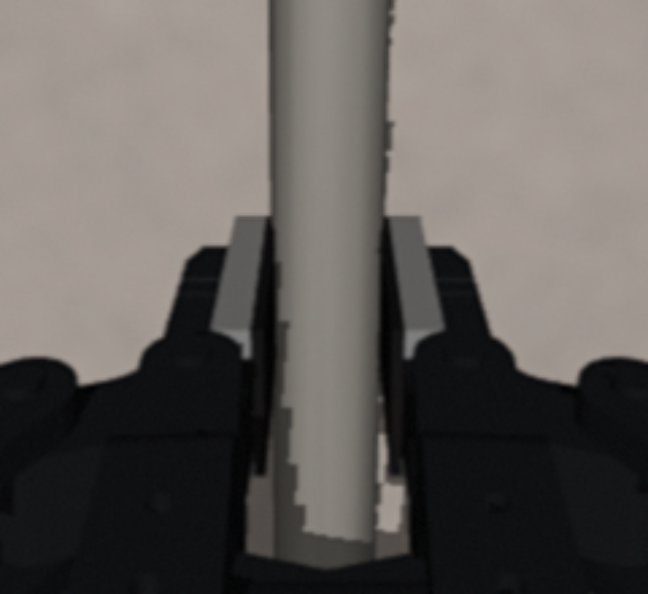

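Run:
```python
from h import *
m=imaging.camera_model("side"); s=r.read_state()
R=Rn.from_rotvec(s["tcp_rot"]).as_matrix()
for yy in(-9,-16):
  for xx in (-11,11):
    X=s["ee_pos"]+R@[xx,yy,0]
    print(xx,yy,[(z,((proj(m,X*[1,1,0]+[0,0,z])-[270,260])*6).round(0).tolist()) for z in(0,5,10)])
```

```text
-11 -9 [(0, [326.0, 480.0]), (5, [326.0, 468.0]), (10, [326.0, 455.0])]
11 -9 [(0, [269.0, 458.0]), (5, [270.0, 446.0]), (10, [270.0, 433.0])]
-11 -16 [(0, [315.0, 491.0]), (5, [315.0, 479.0]), (10, [315.0, 466.0])]
11 -16 [(0, [258.0, 469.0]), (5, [258.0, 456.0]), (10, [258.0, 444.0])]
```

The reading is consistent with the tips being near z ≈ 10–12, still above the axis. Joint 6 is at 0.244, close to its 0.23 limit. I'll open, slide 35 mm along the shaft to its far end (a larger radius), and check joint 6 before going lower.

```bash
cat > st.py <<'E'
from h import *
s=r.read_state(); print(s["ee_pos"].round(1),s["joint_pos"].round(3),s["contact_force"].round(1),round(s["finger_gap"],1))
E
python3 -m handwheel '0 0 -0.002 0; 0 0 -0.002 0; 0 0 -0.002 0; 0 0 -0.002 0' 0.5 40 && python3 st.py && python3 -m handwheel '-0.018 0 -0.002 0; -0.036 0 -0.002 0;-0.036 0 -0.002 0' && python3 st.py
```

```text
t: 9.12
ee_pos: [448.4, -148.1, -22.0]
tcp_rot: [-1.969, -2.433, 0.009]
contact_force: [0.1, -0.5, -0.3]
finger_gap: 42.3
[ 448.4 -148.1  -22. ] [ 0.138  0.804  0.181  2.146 -0.553  0.249  1.015] [ 0.1 -0.5 -0.3] 42.3
t: 9.37
ee_pos: [457.4, -187.9, -19.9]
tcp_rot: [-1.977, -2.434, 0.012]
contact_force: [0.6, -0.8, -0.0]
finger_gap: 42.8
[ 457.4 -187.9  -19.9] [ 0.192  0.812  0.207  2.092 -0.521  0.295  1.046] [ 0.6 -0.8 -0. ] 42.8
```

```bash
python3 -m handwheel '0 -0.001 0.004 0; 0 -0.001 0.004 0' && python3 -m handwheel '0 0 0.002 0; 0 0 0.002 0' && python3 -m handwheel '0 0 0.0015 0; 0 0 0.0015 0' && python3 st.py
```

```text
t: 9.53
ee_pos: [455.8, -188.1, -24.5]
tcp_rot: [-1.977, -2.432, 0.012]
contact_force: [-0.5, 0.9, 0.4]
finger_gap: 42.5
t: 9.7
ee_pos: [455.1, -186.9, -27.1]
tcp_rot: [-1.975, -2.432, 0.012]
contact_force: [-0.3, 0.1, 0.3]
finger_gap: 42.6
t: 9.87
ee_pos: [455.0, -186.4, -28.6]
tcp_rot: [-1.974, -2.432, 0.012]
contact_force: [0.4, -0.1, -0.4]
finger_gap: 42.9
[ 455.  -186.4  -28.6] [ 0.2    0.827  0.195  2.097 -0.535  0.275  1.059] [ 0.4 -0.1 -0.4] 42.9
```

```bash
python3 -m handwheel '0 0.001 0.001 0; 0 0.001 0.0015 0; 0 0.001 0.0015 0' 0.32 40 && python3 st.py && python3 -m handwheel '0 0 0 0; 0 0 0 0; 0 0 0 0; 0 0 0 0' 0 40
```

```text
t: 10.12
ee_pos: [461.5, -185.4, -27.5]
tcp_rot: [-1.975, -2.441, 0.003]
contact_force: [5.0, 4.0, 22.9]
finger_gap: 27.4
[ 461.5 -185.4  -27.5] [ 0.198  0.826  0.192  2.091 -0.538  0.274  1.06 ] [ 5.   4.  22.9] 27.4
t: 10.45
ee_pos: [463.6, -185.0, -26.4]
tcp_rot: [1.975, 2.442, 0.0]
contact_force: [1.4, 1.8, 14.1]
finger_gap: 16.0
```

Run:
```python
from h import *
import cv2
s=r.read_state()
im=imaging.snapshot("side"); cv2.imwrite("pics/side8.png",cv2.resize(im[260:380,270:390,::-1],None,fx=5,fy=5,interpolation=cv2.INTER_CUBIC))
print(s["ee_pos"],s["finger_gap"],s["joint_pos"])
im=imaging.snapshot("wrist"); cv2.imwrite("pics/w8.png",im[:,:,::-1])
```

```text
[ 463.58372617 -185.03864074  -26.35630849] 16.030217662580604 [ 0.19699312  0.82340127  0.19063606  2.08920068 -0.53796276  0.27418236
  1.05958888]
```

View pics/side8.png

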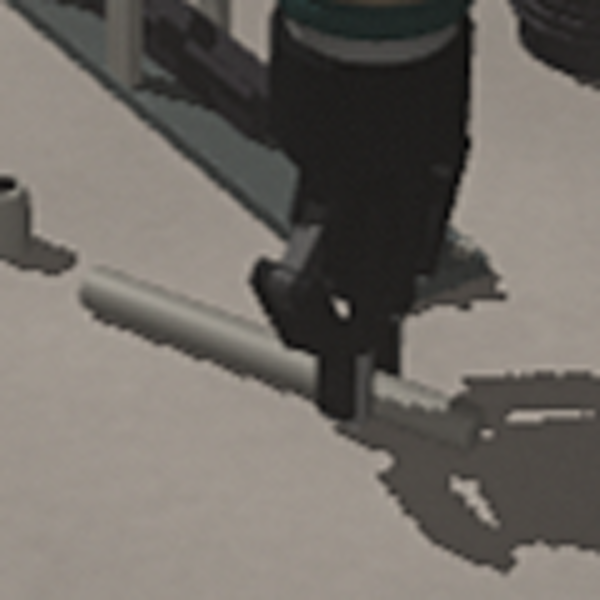

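View pics/w8.png

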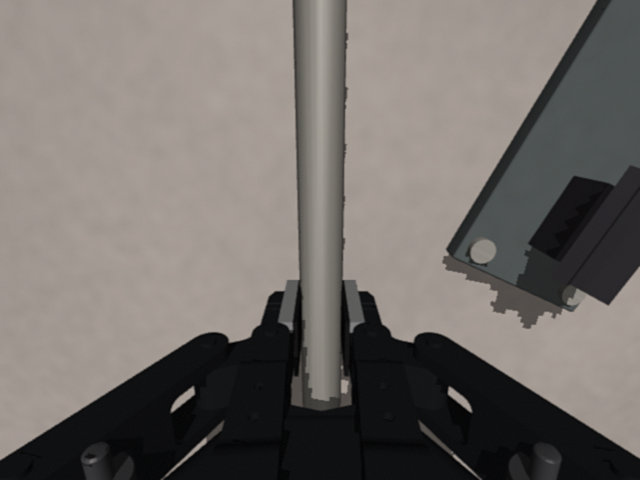

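The shaft now sits well between the pads. I'll lift a little and see whether it comes along.

```bash
python3 -m handwheel '0 0 -0.002 0; 0 0 -0.004 0;0 0 -0.004 0; 0 0 -0.004 0' 0 60 && python3 -m handwheel '0 0 -0.005 0; 0 0 -0.01 0;0 0 -0.01 0; 0 0 -0.01 0'
python3 - <<'E'
from h import *
import cv2
s=r.read_state()
im=imaging.snapshot("side"); cv2.imwrite("pics/side9.png",cv2.resize(im[240:380,250:400,::-1],None,fx=4.2,fy=4.2,interpolation=cv2.INTER_CUBIC))
print(s["ee_pos"],s["finger_gap"],s["joint_pos"])
im=imaging.snapshot("wrist"); cv2.imwrite("pics/w9.png",im[:,:,::-1])
E
```

```text
t: 10.88
ee_pos: [462.9, -184.9, -22.8]
tcp_rot: [1.975, 2.443, -0.001]
contact_force: [-0.1, -0.1, -2.7]
finger_gap: 15.7
t: 11.22
ee_pos: [463.2, -185.0, -12.4]
tcp_rot: [1.975, 2.442, -0.001]
contact_force: [0.5, 0.2, -2.5]
finger_gap: 15.5
[ 463.15079885 -185.01471904  -12.42423842] 15.510116934115112 [ 0.18120033  0.79796536  0.21437431  2.08866022 -0.52836711  0.30555204
  1.05096489]
```

View pics/side9.png

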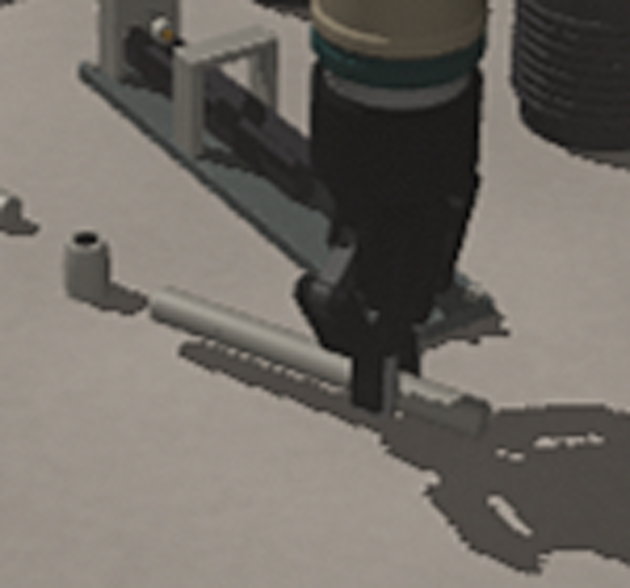

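View pics/w9.png

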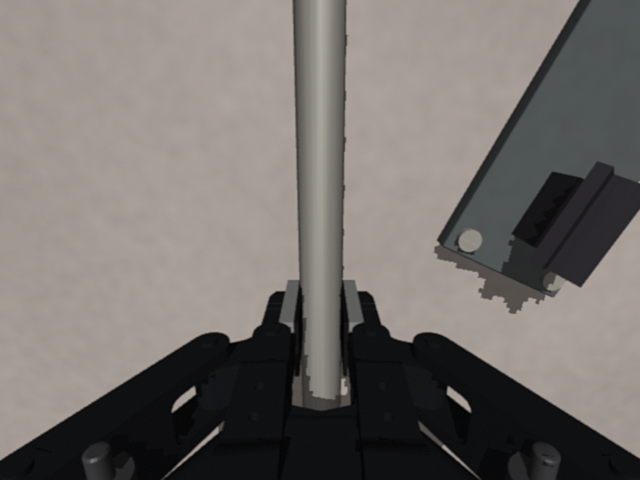

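The shaft is lifted (about -2.5 N on the wrist, its shadow separated from it). I'll raise it well above the gauge and turn it to line up.

```bash
python3 -m handwheel '0 0 -0.03 0; 0 0 -0.06 0; 0 0 -0.09 0; 0 0 -0.1 0; 0 0 -0.1 0' - 80
python3 - <<'E'
from h import *
delta((551,-104,90),-102.9)
E
```

```text
t: 11.73
ee_pos: [464.7, -185.4, 89.4]
tcp_rot: [1.972, 2.44, 0.002]
contact_force: [1.0, 0.1, -3.4]
finger_gap: 14.8
pos [ 464.7 -185.4   89.4] delta [ 0.0615  0.1015 -0.0004] yaw 25.012586856545624 q7 0.97 gap 14.8 F [ 1.03  0.11 -3.39] t 11.73
```

```bash
python3 -m handwheel '0.015 0.025 0 6; 0.03 0.05 0 12; 0.045 0.075 0 18; 0.06 0.1 0 24; 0.0615 0.1015 0 25' && python3 -m handwheel '0 0 0 0; 0 0 0 0'
python3 - <<'E'
from h import *
import cv2
delta((551,-104,90),-102.9)
s=r.read_state(); np.save("s10.npy",s,allow_pickle=True)
im=imaging.snapshot("wrist"); cv2.imwrite("pics/w10.png",im[:,:,::-1])
im=imaging.snapshot("top"); cv2.imwrite("pics/top10.png",cv2.resize(im[200:320,250:430,::-1],None,fx=4.4,fy=4.4,interpolation=cv2.INTER_CUBIC))
im=imaging.snapshot("side"); cv2.imwrite("pics/side10.png",cv2.resize(im[200:350,240:400,::-1],None,fx=4,fy=4,interpolation=cv2.INTER_CUBIC))
E
```

```text
t: 12.15
ee_pos: [554.8, -97.4, 87.1]
tcp_rot: [2.451, 1.962, 0.007]
contact_force: [1.7, 0.1, -3.1]
finger_gap: 14.8
t: 12.32
ee_pos: [553.8, -95.8, 85.0]
tcp_rot: [-2.449, -1.967, -0.004]
contact_force: [-0.2, 0.2, -2.6]
finger_gap: 15.5
pos [553.8 -95.8  85. ] delta [-0.0086 -0.001  -0.005 ] yaw 0.4317425943719968 q7 0.45 gap 15.5 F [-0.18  0.18 -2.56] t 12.32
```

View pics/w10.png

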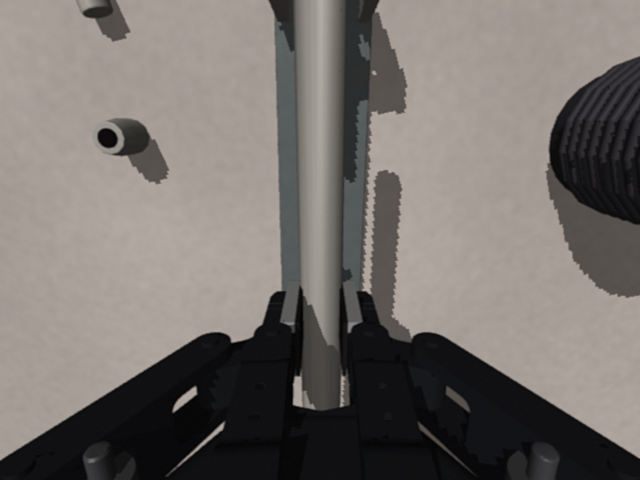

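View pics/top10.png

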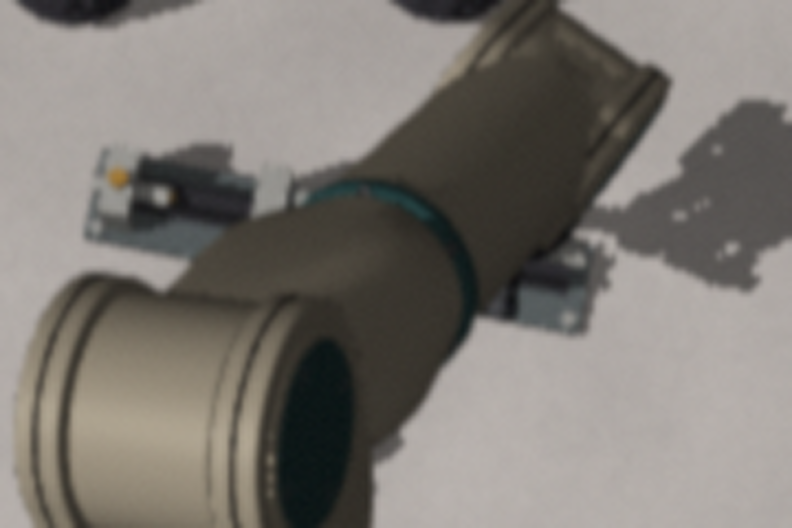

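View pics/side10.png

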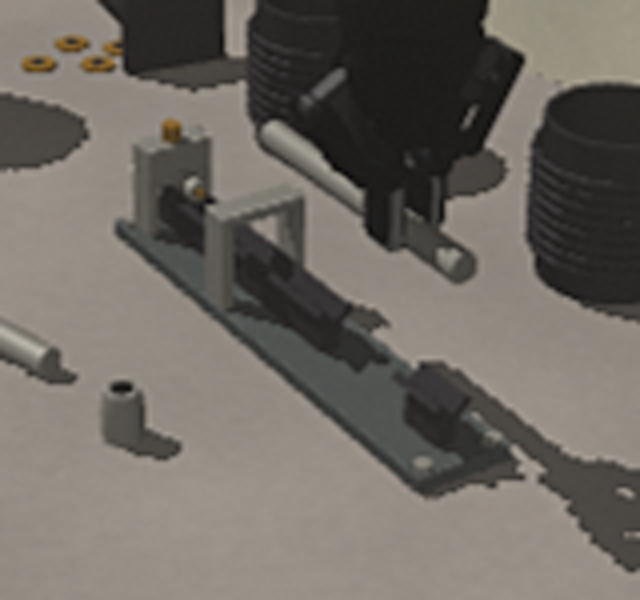

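Run:
```python
from h import *
np.set_printoptions(precision=1,suppress=True)
s=np.load("s10.npy",allow_pickle=True).item()
R=Rn.from_rotvec(s["tcp_rot"]).as_matrix()
for h in(100,110,115,120,125):
    a=pt("side",240+(268.5)/4-.5,200+133.5/4-.5,h);b=pt("side",240+(460.5)/4-.5,200+265/4-.5,h)
    c=(a+b)/2;print(h,a,b,"c",c,np.linalg.norm(a-b),np.degrees(np.arctan2(*(b-a)[[1,0]])),"tool",R.T@(c-s["ee_pos"]))
# gauge points through side view, crop x4 offset 240,200
S=lambda x,y,z:pt("side",240+(x+.5)/4-.5,200+(y+.5)/4-.5,z)
g=[((-30,163),S(117,224,10)),((-30,-163),S(422,486,10)),((-28,35),S(208,215,69)),((28,35),S(303,192,69)),((0,-40),S(330,306,41)),((0,-150),S(449,412,41))]
G=np.array([q for q,_ in g],float);P=np.array([p[:2] for _,p in g])
Gc,Pc=G.mean(0),P.mean(0);H=(G-Gc).T@(P-Pc);th=np.arctan2(H[0,1]-H[1,0],H[0,0]+H[1,1])
Q=np.array([[np.cos(th),-np.sin(th)],[np.sin(th),np.cos(th)]]);t=Pc-Q@Gc
print(np.degrees(th),t,(P-(G@Q.T+t)).round(1).tolist())
print("sleeve tip",S(198,190,45),"->gauge",Q.T@(S(198,190,45)[:2]-t))
# wrist: bar left edge line
m=wcam(s)
for p in((278,60),(284,250)): X=pt("",*p,10,m);print("left edge gauge",X,Q.T@(X[:2]-t))
for p in((350,100),(343,280)):
    pass
```

```text
100 [609.4  56.3 100. ] [ 572.4 -121.8  100. ] c [590.9 -32.7 100. ] 181.84387384090084 -101.7367631684968 tool [ 69.6  22.6 -14.8]
110 [595.2  42.2 110. ] [ 558.9 -132.8  110. ] c [577.  -45.3 110. ] 178.79801431312438 -101.73676316849688 tool [ 54.4  11.8 -24.8]
115 [588.2  35.2 115. ] [ 552.1 -138.4  115. ] c [570.1 -51.6 115. ] 177.27508454923603 -101.73676316849688 tool [ 46.8   6.4 -29.9]
120 [581.1  28.2 120. ] [ 545.4 -143.9  120. ] c [563.2 -57.8 120. ] 175.7521547853476 -101.73676316849681 tool [ 39.2   1.  -34.9]
125 [574.   21.2 125. ] [ 538.6 -149.4  125. ] c [556.3 -64.1 125. ] 174.22922502145926 -101.73676316849681 tool [ 31.5  -4.4 -39.9]
-13.674651762626297 [574.    0.1] [[-1.5, -5.7], [1.3, -5.5], [0.4, 9.8], [4.2, 4.3], [1.4, 3.1], [-5.8, -6.0]]
sleeve tip [603.  109.2  45. ] ->gauge [  2.4 112.9]
left edge gauge [552.1  21.3  10. ] [-26.3  15.5]
left edge gauge [ 524.5 -102.9   10. ] [ -23.8 -111.8]
```

Run:
```python
import cv2
im=cv2.imread("pics/w10.png")
c=im[0:300,220:420]; cv2.imwrite("pics/w10a.png",cv2.resize(c,None,fx=2,fy=2,interpolation=cv2.INTER_CUBIC))
```

```text
(no output)
```

View pics/w10a.png

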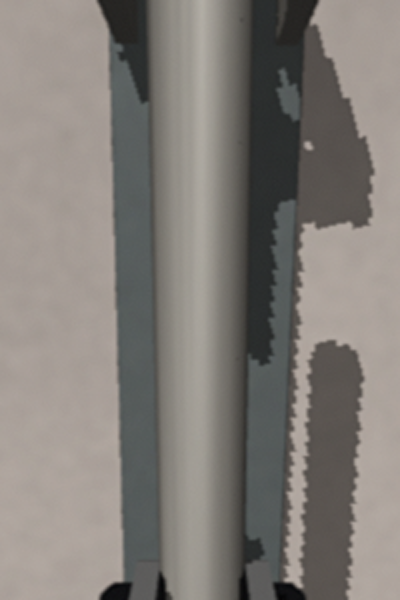

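Run:
```python
from h import *
np.set_printoptions(precision=1,suppress=True)
s=np.load("s10.npy",allow_pickle=True).item();m=wcam(s)
R=Rn.from_rotvec(s["tcp_rot"]).as_matrix()
L=[pt("",220+x/2,y/2,10,m) for x,y in((111,100),(116.5,300),(122,500))]
Rr=[pt("",220+x/2,y/2,10,m) for x,y in((302,100),(293,300),(284,500))]
for a,b in zip(L,Rr):
    print("L",R.T@(a-s["ee_pos"]),"R",R.T@(b-s["ee_pos"]),"mid",(R.T@((a+b)/2-s["ee_pos"]))[:2],"width",np.linalg.norm(a-b), "world",(a+b)/2)
A=[pt("",220+x/2,y/2,120,m) for x,y in((199,50),(201,300),(202.5,500))]
print("shaft tool",[R.T@(a-s["ee_pos"]) for a in A])
```

```text
L [119.5 -28.4  75.3] R [119.5  31.2  75.3] mid [119.5   1.4] width 59.66252503572489 world [581.1  20.7  10. ]
L [ 58.4 -28.9  75.1] R [58.4 30.8 75.2] mid [58.4  0.9] width 59.645215428144866 world [567.5 -38.8  10. ]
L [-13.5 -29.4  74.9] R [-13.5  30.2  75. ] mid [-13.5   0.4] width 59.62482263492274 world [ 551.4 -108.9   10. ]
shaft tool [array([108.1,  -0.5, -34.7]), array([ 66.9,  -0.2, -34.8]), array([ 27.3,   0.1, -34.9])]
```

Run:
```python
from h import *
np.set_printoptions(precision=1,suppress=True)
s=np.load("s10.npy",allow_pickle=True).item();m=wcam(s)
R=Rn.from_rotvec(s["tcp_rot"]).as_matrix()
for x,y in((113,43),(300,41)): print(R.T@(pt("",220+x/2,y/2,10,m)-s["ee_pos"]))
for p in((575,0),(573.5,-2),(574,1)):
    u=np.array([.223,.975]); print((s["ee_pos"][:2]-p)@u)
m1=wcam(np.load("s1.npy",allow_pickle=True).item())
u=np.array([.223,.975]);o=np.array([574,0])
print("w1 pts y", [(n,((pt("",*p,z,m1)[:2]-o)@u).round(1)) for n,p,z in(("-163",(381.5,235.5),10),("-110",(431,213.5),41),("-40",(467,149),41))])
```

```text
[135.2 -27.2  75.3]
[135.8  29.9  75.4]
-98.11032356207333
-95.82582356207332
-98.86232356207333
w1 pts y [('-163', np.float64(-158.4)), ('-110', np.float64(-108.6)), ('-40', np.float64(-36.5))]
```

The wrist view is self-consistent: the bar measures 59.6 mm wide against 60. The groove line is 0.5 mm to +y of the tool and the shaft is skewed about 0.85°. Relative to the bridge face, the grip is at gauge y ≈ -100.5, and the shaft centre is 39 mm ahead of the grip.

The plan is to lower to axis z≈50, which keeps the tips above the groove edges. Then I'll advance about 12 mm so the fingers fit in the bay, and lower the shaft into its seat.

```bash
python3 -m handwheel '-0.0015 0.0005 0.015 0.8; -0.0015 0.0005 0.03 0.8; -0.0015 0.0005 0.045 0.8; -0.0015 0.0005 0.045 0.8; -0.0015 0.0005 0.045 0.8'
python3 - <<'E'
from h import *
import cv2
s=r.read_state(); np.save("s11.npy",s,allow_pickle=True)
im=imaging.snapshot("wrist"); cv2.imwrite("pics/w11.png",im[:,:,::-1])
cv2.imwrite("pics/w11a.png",cv2.resize(im[0:300,220:420,::-1],None,fx=2,fy=2,interpolation=cv2.INTER_CUBIC))
im=imaging.snapshot("side"); cv2.imwrite("pics/side11.png",cv2.resize(im[200:350,240:400,::-1],None,fx=4,fy=4,interpolation=cv2.INTER_CUBIC))
E
python3 st.py
```

```text
t: 12.88
ee_pos: [552.7, -101.2, 41.2]
tcp_rot: [2.469, 1.942, 0.003]
contact_force: [0.4, 0.4, -2.1]
finger_gap: 15.0
[ 554.  -101.1   42.4] [-0.171  0.79   0.484  1.906 -0.631  0.596  0.488] [ 0.3 -0.1 -4.3] 15.1
```

View pics/w11a.png

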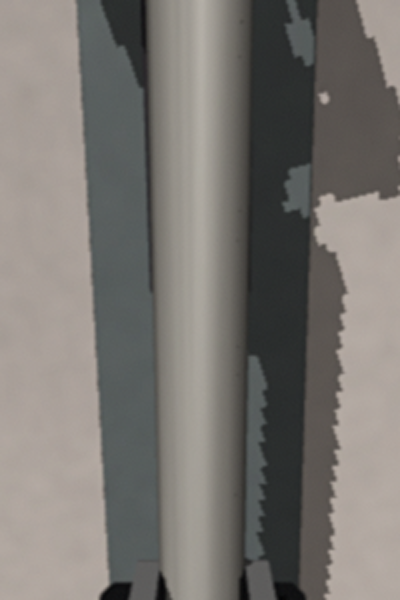

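View pics/side11.png

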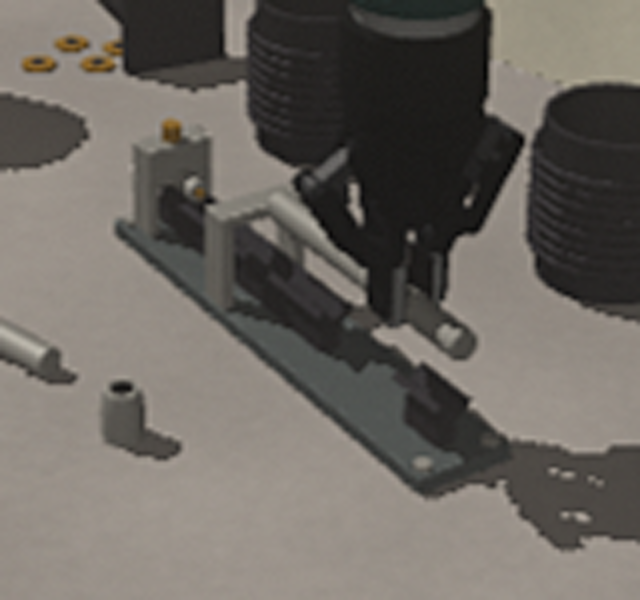

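Run:
```python
from h import *
np.set_printoptions(precision=1,suppress=True)
for f in(0,1):
    s=np.load("s11.npy",allow_pickle=True).item() if f==0 else r.read_state();m=wcam(s)
    R=Rn.from_rotvec(s["tcp_rot"]).as_matrix(); print(s["ee_pos"],s["tcp_rot"])
    for (x,x2,y) in((85,315.5,100),(95,309,300),(106,303,500)):
        a=R.T@(pt("",220+x/2,y/2,10,m)-s["ee_pos"]);b=R.T@(pt("",220+x2/2,y/2,10,m)-s["ee_pos"]);print((a+b)[:2]/2,b[1]-a[1])
    print("shaft",[(R.T@(pt("",220+x/2,y/2,s["ee_pos"][2]+35,m)-s["ee_pos"]))[:2] for x,y in((198.5,100),(201,300),(202,500))])
S=lambda x,y,z:pt("side",240+(x+.5)/4-.5,200+(y+.5)/4-.5,z)
a,b=S(277,205,77.5),S(461,343,77.5);c=(a+b)/2;print(a,b,np.linalg.norm(a-b),R.T@(c-s["ee_pos"]))
```

```text
[ 552.7 -101.2   41.2] [2.5 1.9 0. ]
[111.9  -0.5] 59.0710709843208
[61.8 -0. ] 59.34954806129241
[2.7 0.8] 59.52694579641195
shaft [array([100.5,  -0.6]), array([66.9, -0.2]), array([27.3, -0. ])]
[ 554.  -101.1   42.4] [2.5 1.9 0. ]
[112.1  -0.5] 59.407414619356416
[61.7 -0. ] 59.68652898173768
[2.3 0.8] 59.86419252994854
shaft [array([100.5,  -0.6]), array([66.9, -0.2]), array([27.3, -0. ])]
[580.5  20.3  77.5] [ 542.2 -149.6   77.5] 174.10198599260502 [ 37.2  -1.3 -35.1]
```

Shaft and groove are now aligned to within about 0.2° and 0.5 mm. I'll lower to just above the seat and then advance.

```bash
python3 -m handwheel '0 0.0003 0.01 -0.1; 0 0.0003 0.02 -0.1; 0 0.0003 0.025 -0.1; 0 0.0003 0.025 -0.1; 0 0.0003 0.025 -0.1'; python3 st.py;  python3 - <<'E'
from h import *
u=np.array([.223,.975]);s=r.read_state();print("gy", -100.5+(s["ee_pos"][:2]-[553.8,-95.8])@u, "gx",.5+(s["ee_pos"][:2]-[553.8,-95.8])@[.975,-.223])
E
```

```text
t: 13.4
ee_pos: [554.0, -101.1, 16.8]
tcp_rot: [2.466, 1.944, 0.005]
contact_force: [-0.6, -0.5, -2.2]
finger_gap: 15.3
[ 554.  -101.1   16.8] [-0.148  0.827  0.447  1.914 -0.66   0.547  0.514] [-0.6 -0.5 -2.2] 15.3
gy -105.63766662316286 gx 1.8530553549205164
```

```bash
python3 -m handwheel '0 0.0002 0.001 0; 0.004 0.0002 0.001 0; 0.008 0.0002 0.001 0; 0.012 0.0002 0.001 0;0.016 0.0002 0.001 0' && python3 -m handwheel '0 0 0 0; 0 0 0 0';  python3 - <<'E'
from h import *
import cv2
u=np.array([.223,.975]);s=r.read_state();print("gy", -100.5+(s["ee_pos"][:2]-[553.8,-95.8])@u, "gx",(s["ee_pos"][:2]-[553.8,-95.8])@[.975,-.223],s["ee_pos"])
im=imaging.snapshot("side"); cv2.imwrite("pics/side12.png",cv2.resize(im[220:340,270:390,::-1],None,fx=5,fy=5,interpolation=cv2.INTER_CUBIC))
im=imaging.snapshot("wrist"); cv2.imwrite("pics/w12a.png",cv2.resize(im[0:300,220:420,::-1],None,fx=2,fy=2,interpolation=cv2.INTER_CUBIC))
E
```

```text
t: 13.82
ee_pos: [558.2, -84.8, 16.0]
tcp_rot: [2.465, 1.945, 0.005]
contact_force: [0.6, 0.9, -2.5]
finger_gap: 14.7
t: 13.98
ee_pos: [558.5, -83.9, 16.0]
tcp_rot: [2.464, 1.946, 0.006]
contact_force: [-0.9, 0.3, -1.6]
finger_gap: 15.1
gy -87.87946267811405 gx 1.8859731128861823 [558.45155696 -83.91975372  16.00461965]
```

View pics/side12.png

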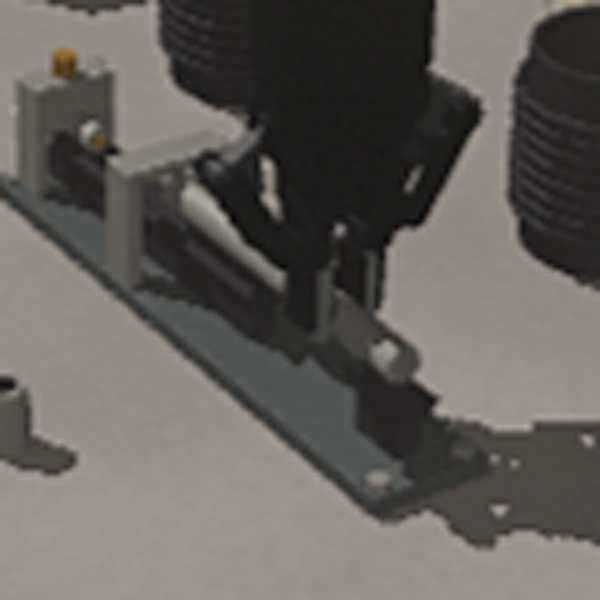

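View pics/w12a.png

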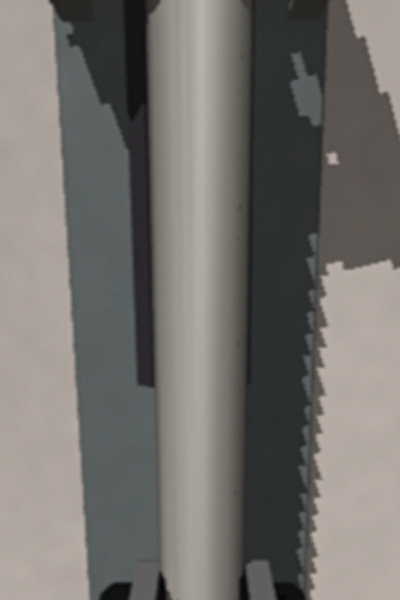

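Run:
```python
from h import *
np.set_printoptions(precision=1,suppress=True)
s=r.read_state();m=wcam(s)
R=Rn.from_rotvec(s["tcp_rot"]).as_matrix(); print(s["ee_pos"],s["tcp_rot"])
f=lambda x,y,z:(R.T@(pt("",220+x/2,y/2,z,m)-s["ee_pos"]))[:2]
for (x,x2,y) in((60,325,100),(71,320,300),(84,307,500)):
    print("bar",f(x,y,10),f(x2,y,10))
for (x,x2,y) in((129,252,150),(134,251,300),(138,249.5,380)):
    print("groove",f(x,y,41),f(x2,y,41))
for (x,x2,y) in((147,250,20),(152,249,200),(158,246,400)): print("shaft",f(x,y,51.5),f(x2,y,51.5))
```

```text
[558.2 -84.8  16. ] [2.5 1.9 0. ]
bar [107.5 -31.8] [107.6  27.6]
bar [ 63.7 -31.8] [63.7 28.6]
bar [ 12.1 -31.2] [12.1 27.8]
groove [ 93.7 -13.7] [93.7  9.4]
groove [ 66.1 -13.6] [66.1  9.8]
groove [ 50.  -13.2] [50.   9.8]
shaft [112.4  -9.2] [112.4   7.9]
shaft [84.3 -8.9] [84.3  8.3]
shaft [48.1 -8.5] [48.1  8.5]
```

The fingers are in the bay (the groove edge at y=-40 gives grip y ≈ -89). The groove's mid-line is 1.6 mm to -y, so I'll shift and lower, watching the force.

```bash
python3 -m handwheel '0 -0.0016 0 0; 0 -0.0016 0.002 0; 0 -0.0016 0.003 0' && python3 -m handwheel '0 0 0.001 0; 0 0 0.001 0' && python3 -m handwheel '0 0 0.001 0; 0 0 0.001 0' && python3 -m handwheel '0 0 0.001 0; 0 0 0.001 0'
```

```text
t: 14.33
ee_pos: [556.4, -84.6, 12.9]
tcp_rot: [2.465, 1.944, 0.005]
contact_force: [-0.3, -0.2, -2.0]
finger_gap: 15.0
t: 14.5
ee_pos: [556.1, -84.7, 11.5]
tcp_rot: [2.466, 1.944, 0.004]
contact_force: [-0.0, -0.2, -1.1]
finger_gap: 14.9
t: 14.67
ee_pos: [556.3, -84.9, 10.5]
tcp_rot: [2.466, 1.944, 0.004]
contact_force: [-0.8, 0.2, -2.0]
finger_gap: 14.9
t: 14.83
ee_pos: [556.8, -85.0, 9.9]
tcp_rot: [2.465, 1.944, 0.005]
contact_force: [-0.3, -0.1, 1.9]
finger_gap: 15.1
```

Contact begins at ee z 9.9, putting the axis at about 45 mm, which is seated. I'll settle slightly and release.

```bash
python3 -m handwheel '0 0 0.0007 0; 0 0 0.0007 0; 0 0 0.0007 0' && python3 -m handwheel '0 0 0 0; 0 0 0 0; 0 0 0 0; 0 0 0 0' 0.45
python3 - <<'E'
from h import *
import cv2
s=r.read_state();print(s["ee_pos"],s["finger_gap"],s["contact_force"]); np.save("s13.npy",s,allow_pickle=True)
im=imaging.snapshot("side"); cv2.imwrite("pics/side13.png",cv2.resize(im[220:340,270:390,::-1],None,fx=5,fy=5,interpolation=cv2.INTER_CUBIC))
im=imaging.snapshot("wrist"); cv2.imwrite("pics/w13.png",im[:,:,::-1])
E
```

```text
t: 15.08
ee_pos: [556.8, -85.0, 9.9]
tcp_rot: [2.465, 1.945, 0.006]
contact_force: [-0.9, 0.6, 6.2]
finger_gap: 15.0
t: 15.42
ee_pos: [556.8, -85.0, 9.8]
tcp_rot: [2.465, 1.944, 0.006]
contact_force: [-0.5, 1.0, 0.6]
finger_gap: 38.3
[556.8415037  -85.0278365    9.79572509] 38.31964593234807 [-0.53657807  1.03014534  0.61244983]
```

View pics/side13.png

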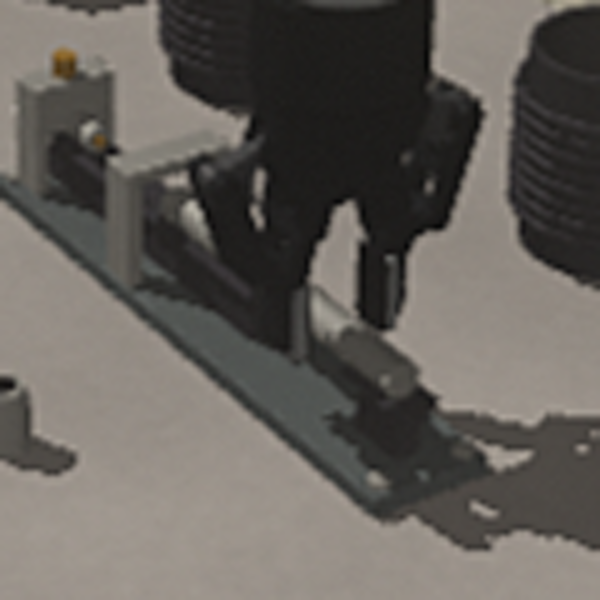

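View pics/w13.png

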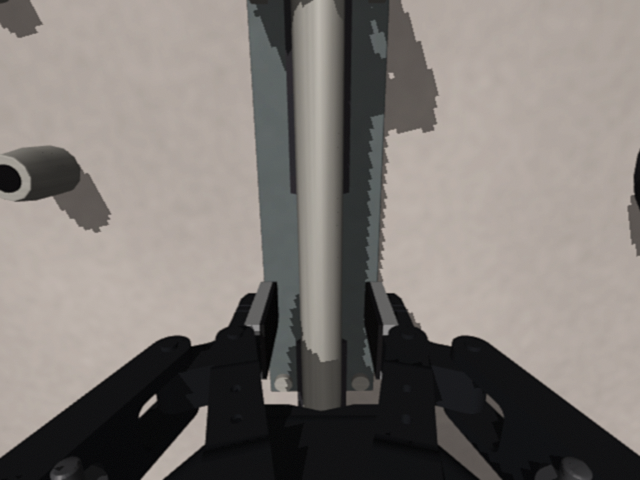

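The shaft lies centred in the groove, with equal groove edges showing at (293,…) and (347,…), and centre y ≈ -51. Next I'll rise, shut the fingers and go behind the trailing end (y≈-141) to push it from there.

```bash
python3 -m handwheel '0 0 -0.02 0; 0 0 -0.045 0; -0.03 0 -0.06 0; -0.06 0 -0.06 0; -0.073 0 -0.06 0' 0.45 && python3 -m handwheel '0 0 0 0; 0 0 0 0; 0 0 0 0; 0 0 0 0' 0
python3 - <<'E'
from h import *
import cv2
s=r.read_state(); np.save("s14.npy",s,allow_pickle=True)
im=imaging.snapshot("wrist"); cv2.imwrite("pics/w14.png",im[:,:,::-1])
u=np.array([.223,.975])
print(s["ee_pos"],"gy",-89+(s["ee_pos"][:2]-[556.8,-85])@u,"gx",(s["ee_pos"][:2]-[556.8,-85])@[.975,-.223])
E
```

```text
t: 15.93
ee_pos: [539.3, -160.9, 71.2]
tcp_rot: [2.464, 1.937, 0.005]
contact_force: [0.5, -1.1, 0.2]
finger_gap: 38.0
t: 16.27
ee_pos: [539.5, -158.6, 70.5]
tcp_rot: [2.464, 1.942, 0.006]
contact_force: [-0.1, 0.8, 0.1]
finger_gap: 0.2
[ 539.48982296 -158.57979749   70.49488085] gy -164.600472034135 gx -0.4691277730077752
```

View pics/w14.png

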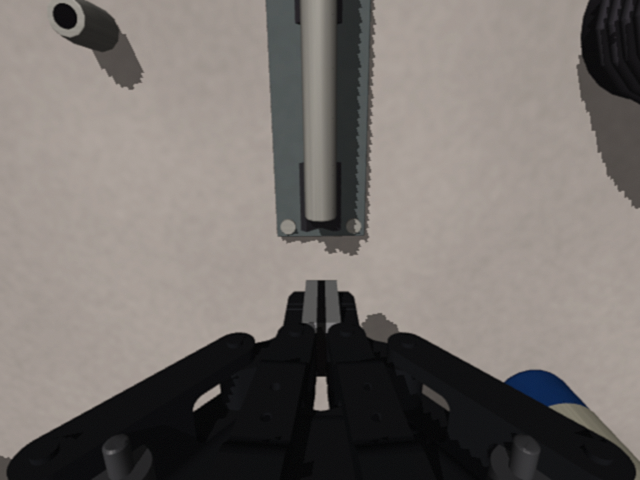

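Run:
```python
from h import *
s=np.load("s14.npy",allow_pickle=True).item();m=wcam(s);R=Rn.from_rotvec(s["tcp_rot"]).as_matrix()
f=lambda x,y,z:(R.T@(pt("",x,y,z,m)-s["ee_pos"])).round(1)
print("trail",f(320,218,50),"bar end",f(280,235,10),f(363,238,10),"short groove far/near",f(320,163,41),f(320,228,41))
print("finger front at depth tips", f(320,282,s["ee_pos"][2]+28))
```

```text
trail [25.7 -0.6 20.5] bar end [  2.8 -28.   60.3] [ 0.6 28.8 60.7] short groove far/near [54.9 -0.6 29.5] [17.2 -0.6 29.5]
finger front at depth tips [  9.8  -0.4 -28. ]
```

The fingers' front face (tool x ≈ 10) is 15 mm behind the trailing end (x ≈ 25.7). Going down until the tips are about 44 mm up, then pushing.

```bash
python3 -m handwheel '0 -0.0005 0.02 0; 0 -0.0005 0.04 0; 0 -0.0005 0.053 0; 0 -0.0005 0.053 0; 0 -0.0005 0.053 0' && python3 -m handwheel '0.005 0 0 0; 0.01 0 0 0; 0.013 0 0 0' && python3 -m handwheel '0.002 0 0 0; 0.004 0 0 0; 0.006 0 0 0; 0.006 0 0 0'
python3 - <<'E'
from h import *
import cv2
s=r.read_state(); np.save("s15.npy",s,allow_pickle=True)
im=imaging.snapshot("wrist"); cv2.imwrite("pics/w15.png",im[:,:,::-1])
u=np.array([.223,.975])
print(s["ee_pos"],"gy",-89+(s["ee_pos"][:2]-[556.8,-85])@u,"gx",(s["ee_pos"][:2]-[556.8,-85])@[.975,-.223])
im=imaging.snapshot("side"); cv2.imwrite("pics/side15.png",cv2.resize(im[220:340,270:390,::-1],None,fx=5,fy=5,interpolation=cv2.INTER_CUBIC))
E
```

```text
t: 16.73
ee_pos: [539.0, -157.6, 16.9]
tcp_rot: [2.464, 1.944, 0.004]
contact_force: [-0.6, -0.7, -0.3]
finger_gap: 0.2
t: 16.98
ee_pos: [542.9, -144.4, 17.8]
tcp_rot: [2.461, 1.944, 0.005]
contact_force: [-0.6, -1.8, 0.1]
finger_gap: 0.1
t: 17.32
ee_pos: [544.6, -139.0, 18.2]
tcp_rot: [2.46, 1.944, 0.005]
contact_force: [-1.1, -2.6, 2.3]
finger_gap: -0.0
[ 544.55257022 -139.01589547   18.17445792] gy -144.39667492402722 gx 0.1043006493255228
```

View pics/w15.png

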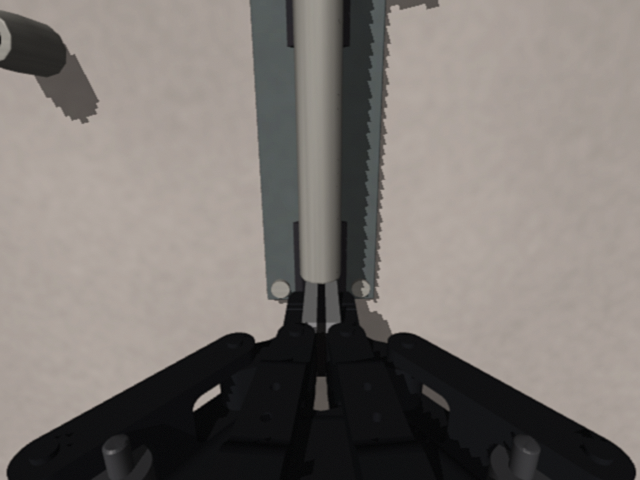

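View pics/side15.png

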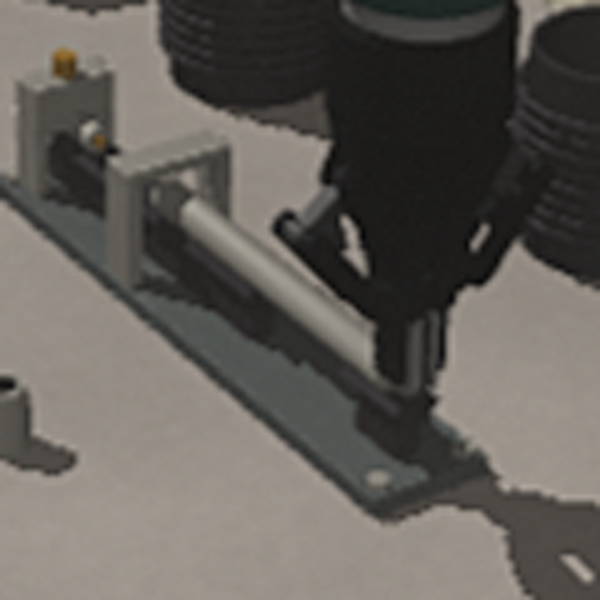

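The push has begun (about 2.8 N, i.e. sliding friction). The leading end is at y≈46 and the sleeve can't be nearer than 86, so I'll push about 34 mm moderately and then creep.

```bash
python3 -m handwheel '0.004 0 0 0; 0.008 0 0 0; 0.012 0 0 0; 0.016 0 0 0; 0.018 0 0 0' && python3 -m handwheel '0.004 0 0 0; 0.008 0 0 0; 0.012 0 0 0; 0.014 0 0 0; 0.014 0 0 0'
python3 - <<'E'
from h import *
import cv2
s=r.read_state(); np.save("s16.npy",s,allow_pickle=True)
im=imaging.snapshot("wrist"); cv2.imwrite("pics/w16.png",im[:,:,::-1])
u=np.array([.223,.975])
print(s["ee_pos"],"gy",-89+(s["ee_pos"][:2]-[556.8,-85])@u,"gx",(s["ee_pos"][:2]-[556.8,-85])@[.975,-.223])
im=imaging.snapshot("side"); cv2.imwrite("pics/side16.png",cv2.resize(im[220:320,260:380,::-1],None,fx=6,fy=6,interpolation=cv2.INTER_CUBIC))
E
```

```text
t: 17.83
ee_pos: [548.8, -120.7, 18.0]
tcp_rot: [2.46, 1.945, 0.006]
contact_force: [-1.3, -3.2, 1.6]
finger_gap: 0.3
t: 18.25
ee_pos: [552.2, -105.8, 17.9]
tcp_rot: [2.46, 1.947, 0.007]
contact_force: [0.5, -0.7, 0.1]
finger_gap: 0.0
[ 552.23285834 -105.78004331   17.86263459] gy -110.2790148176677 gx 0.18098653776645637
```

View pics/side16.png

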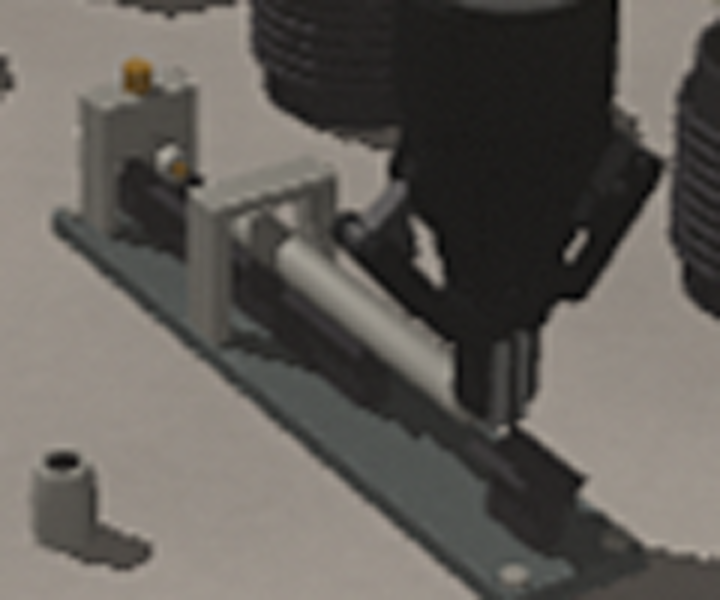

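```bash
for i in 1; do python3 -m handwheel '0.001 0 0 0; 0.002 0 0 0; 0.003 0 0 0; 0.004 0 0 0; 0.005 0 0 0' | head -5; done; python3 -m handwheel '0.001 0 0 0; 0.002 0 0 0; 0.003 0 0 0; 0.003 0 0 0'; python3 -m handwheel '0.001 0 0 0; 0.002 0 0 0; 0.003 0 0 0; 0.003 0 0 0'; python3 -m handwheel '0.001 0 0 0; 0.002 0 0 0; 0.003 0 0 0; 0.003 0 0 0'
python3 - <<'E'
from h import *
import cv2
s=r.read_state()
u=np.array([.223,.975])
print(s["ee_pos"],"gy",-89+(s["ee_pos"][:2]-[556.8,-85])@u,"gx",(s["ee_pos"][:2]-[556.8,-85])@[.975,-.223])
im=imaging.snapshot("side"); cv2.imwrite("pics/side17.png",cv2.resize(im[220:300,260:350,::-1],None,fx=8,fy=7.5,interpolation=cv2.INTER_CUBIC))
im=imaging.snapshot("top"); cv2.imwrite("pics/top17.png",cv2.resize(im[220:290,250:350,::-1],None,fx=7.5,fy=7.5,interpolation=cv2.INTER_CUBIC))
E
```

```text
t: 18.77
ee_pos: [553.3, -101.2, 17.9]
tcp_rot: [2.461, 1.946, 0.007]
contact_force: [-0.6, -2.3, 0.5]
finger_gap: 0.4
t: 19.1
ee_pos: [554.0, -97.9, 17.8]
tcp_rot: [2.461, 1.946, 0.007]
contact_force: [-1.4, -1.3, 0.7]
finger_gap: 0.3
t: 19.43
ee_pos: [554.7, -94.7, 17.8]
tcp_rot: [2.46, 1.947, 0.007]
contact_force: [-1.2, -2.0, -0.1]
finger_gap: -0.0
t: 19.77
ee_pos: [555.5, -91.5, 17.8]
tcp_rot: [2.46, 1.947, 0.007]
contact_force: [-0.1, -2.4, 0.1]
finger_gap: 0.1
[555.47943566 -91.47991349  17.81433996] gy -95.6124015023339 gx 0.15747047733436811
```

View pics/side17.png

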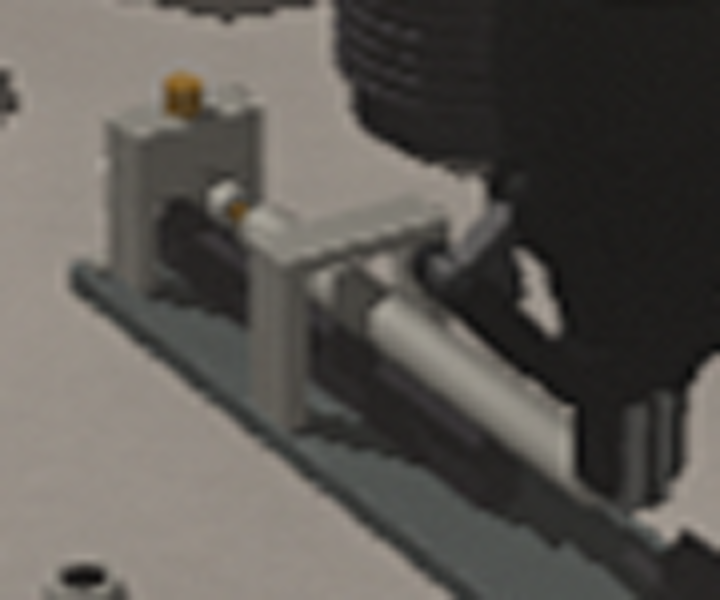

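View pics/top17.png

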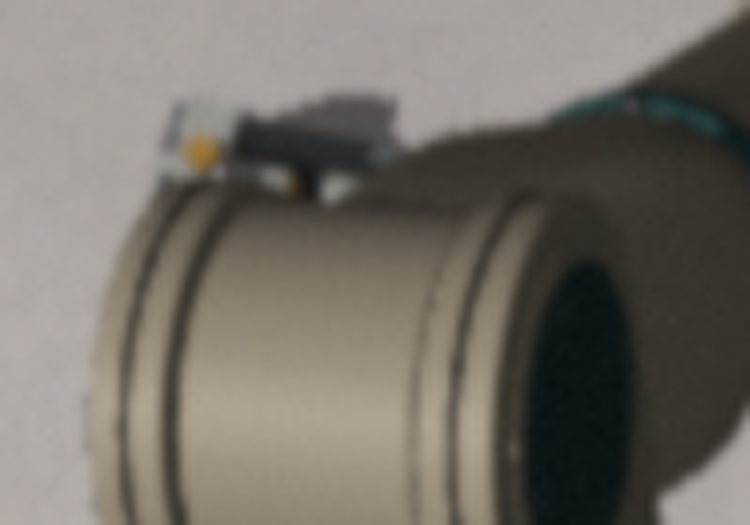

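The side view shows the shaft's leading end at (252,220), close to the brass tip at (238,211), with a gap of roughly 8–15 mm. From here I creep.

```bash
python3 -m handwheel '0.001 0 0 0; 0.002 0 0 0;0.002 0 0 0' | grep -E 'pos|force'; python3 -m handwheel '0.001 0 0 0; 0.002 0 0 0;0.002 0 0 0' | grep -E 'pos|force'
python3 - <<'E'
from h import *
import cv2
im=imaging.snapshot("side"); cv2.imwrite("pics/side18.png",cv2.resize(im[235:265,275:315,::-1],None,fx=16,fy=16,interpolation=cv2.INTER_CUBIC))
im=imaging.snapshot("top"); cv2.imwrite("pics/top18.png",cv2.resize(im[230:255,270:310,::-1],None,fx=16,fy=16,interpolation=cv2.INTER_CUBIC))
E
```

```text
ee_pos: [556.0, -89.3, 17.8]
contact_force: [-0.4, -2.1, 0.8]
ee_pos: [556.5, -87.1, 17.8]
contact_force: [0.3, -3.1, 1.0]
```

View pics/side18.png

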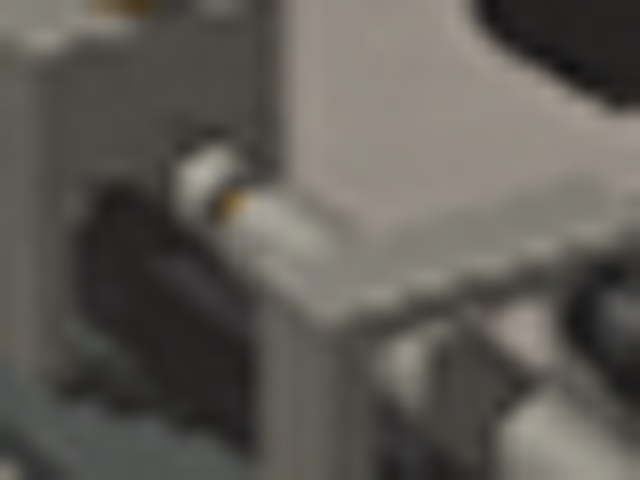

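View pics/top18.png

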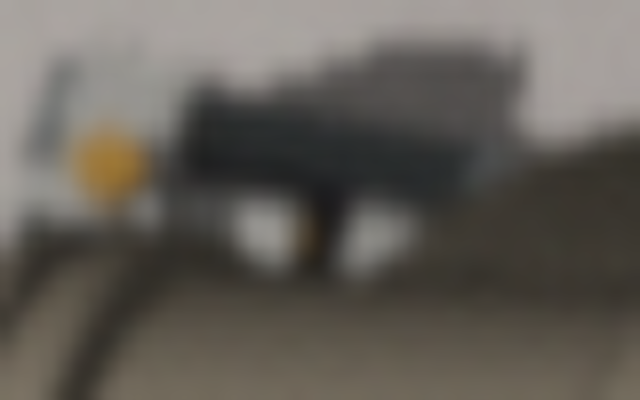

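The top crop shows the sleeve end at x≈298 and the shaft end at x≈342. That is about 7 mm to the sleeve, with the brass tip in between.

```bash
for k in a; do python3 -m handwheel '0.001 0 0 0; 0.001 0 0 0' | grep -E 'pos|force'; python3 -m handwheel '0.001 0 0 0; 0.001 0 0 0' | grep -E 'pos|force'; python3 -m handwheel '0.001 0 0 0; 0.001 0 0 0' | grep -E 'pos|force'; done
```

```text
ee_pos: [556.8, -86.0, 17.8]
contact_force: [-1.9, -2.0, 1.1]
ee_pos: [557.1, -84.9, 17.8]
contact_force: [-0.9, -2.7, 1.8]
ee_pos: [557.3, -83.7, 17.8]
contact_force: [-0.6, -1.9, 0.9]
```

```bash
python3 -m handwheel '0.0006 0 0 0; 0.0006 0 0 0' | grep -E 'pos|force'; python3 -m handwheel '0.0006 0 0 0; 0.0006 0 0 0' | grep -E 'pos|force'; python3 -m handwheel '0.0006 0 0 0; 0.0006 0 0 0' | grep -E 'pos|force'
```

```text
ee_pos: [557.5, -83.0, 17.8]
contact_force: [-1.0, -2.8, 1.7]
ee_pos: [557.6, -82.4, 17.8]
contact_force: [-0.0, -2.1, 1.2]
ee_pos: [557.8, -81.7, 17.8]
contact_force: [-1.4, -1.8, 2.0]
```

Run:
```python
from h import *
import cv2
im=imaging.snapshot("top"); cv2.imwrite("pics/top19.png",cv2.resize(im[230:255,270:310,::-1],None,fx=16,fy=16,interpolation=cv2.INTER_CUBIC))
```

```text
(no output)
```

View pics/top19.png

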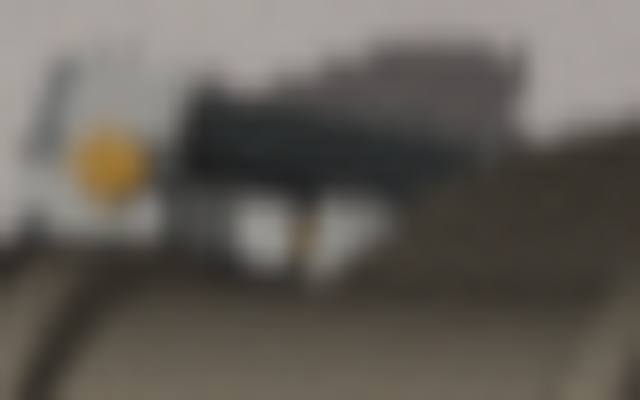

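The gap is now only about the feeler's length. Continuing in small steps.

```bash
python3 -m handwheel '0.0006 0 0 0; 0.0006 0 0 0' | grep -E 'pos|force'; python3 -m handwheel '0.0006 0 0 0; 0.0006 0 0 0' | grep -E 'pos|force'
```

```text
ee_pos: [557.9, -81.0, 17.8]
contact_force: [-0.7, -2.9, 1.3]
ee_pos: [558.1, -80.3, 17.8]
contact_force: [-1.6, -2.1, 1.3]
```

```bash
python3 -m handwheel '0.0005 0 0 0; 0.0005 0 0 0' | grep -E 'pos|force'; python3 -m handwheel '0.0005 0 0 0; 0.0005 0 0 0' | grep -E 'pos|force'
```

```text
ee_pos: [558.2, -79.8, 17.8]
contact_force: [-0.1, -1.7, 1.4]
ee_pos: [558.3, -79.3, 17.8]
contact_force: [-2.5, -2.9, 0.7]
```

```bash
python3 -m handwheel '0.0005 0 0 0; 0.0005 0 0 0' | grep -E 'pos|force'; python3 -m handwheel '0.0005 0 0 0; 0.0005 0 0 0' | grep -E 'pos|force'
```

```text
ee_pos: [558.4, -78.7, 17.8]
contact_force: [-1.0, -2.6, 1.8]
ee_pos: [558.6, -78.2, 17.8]
contact_force: [-1.2, -2.6, 1.8]
```

```bash
python3 -m handwheel '0.0005 0 0 0; 0.0005 0 0 0' | grep -E 'pos|force'; python3 -m handwheel '0.0005 0 0 0; 0.0005 0 0 0' | grep -E 'pos|force'
python3 - <<'E'
from h import *
import cv2
im=imaging.snapshot("top"); cv2.imwrite("pics/top20.png",cv2.resize(im[230:255,270:310,::-1],None,fx=16,fy=16,interpolation=cv2.INTER_CUBIC))
E
```

```text
ee_pos: [558.6, -78.1, 17.8]
contact_force: [-0.9, -3.1, 0.9]
ee_pos: [558.6, -78.1, 17.8]
contact_force: [-1.9, -4.4, 1.3]
```

View pics/top20.png

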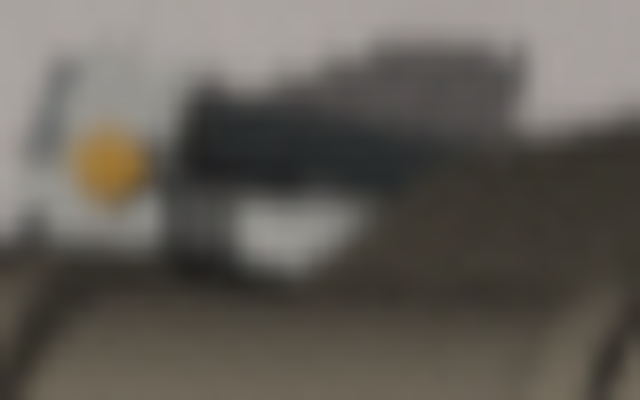

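The tool has stopped advancing (y -78.1 twice) and the force is rising. The brass tip has vanished in the top view, so the shaft is on the sleeve. Now the light press.

```bash
python3 -m handwheel '0.0008 0 0 0; 0.0008 0 0 0; 0.0008 0 0 0; 0.0008 0 0 0' | grep -E 'pos|force|t:'; python3 st.py
```

```text
t: 23.23
ee_pos: [558.6, -78.1, 17.9]
tcp_rot: [2.459, 1.947, 0.006]
contact_force: [-1.6, -5.5, 0.2]
[558.6 -78.1  17.9] [-0.197  0.828  0.457  1.914 -0.669  0.55   0.484] [-1.6 -5.5  0.2] 0.3
```

```bash
python3 -m handwheel '0.001 0 0 0; 0.0013 0 0 0; 0.0013 0 0 0; 0.0013 0 0 0;0.0013 0 0 0' | grep -E 'pos|force|t:'; python3 -m handwheel '0.0013 0 0 0; 0.0013 0 0 0' | grep -E 'pos|force|t:'
```

```text
t: 23.65
ee_pos: [558.6, -78.1, 17.9]
tcp_rot: [2.459, 1.946, 0.004]
contact_force: [-1.1, -6.1, 0.8]
t: 23.82
ee_pos: [558.6, -78.2, 17.9]
tcp_rot: [2.459, 1.944, 0.002]
contact_force: [-1.6, -6.7, 1.4]
```

```bash
python3 -m handwheel '0.0015 0 0 0; 0.002 0 0 0; 0.002 0 0 0; 0.002 0 0 0' | grep -E 'pos|force|t:'; python3 -m handwheel '-0.0005 0 0 0; -0.002 0 0 0; -0.005 0 0 0; -0.01 0 0 0; -0.015 0 0 0' | grep -E 'pos|force|t:'; python3 -m handwheel '0 0 -0.02 0; 0 0 -0.05 0; -0.02 0 -0.08 0; -0.04 0 -0.1 0; -0.06 0 -0.1 0' | grep -E 'pos|force|t:'
python3 - <<'E'
from h import *
import cv2
s=r.read_state(); np.save("s21.npy",s,allow_pickle=True)
im=imaging.snapshot("wrist"); cv2.imwrite("pics/w21.png",im[:,:,::-1])
im=imaging.snapshot("top"); cv2.imwrite("pics/top21.png",cv2.resize(im[230:280,265:365,::-1],None,fx=7.5,fy=7.5,interpolation=cv2.INTER_CUBIC))
im=imaging.snapshot("side"); cv2.imwrite("pics/side21.png",cv2.resize(im[220:320,260:380,::-1],None,fx=6,fy=6,interpolation=cv2.INTER_CUBIC))
E
```

```text
t: 24.15
ee_pos: [558.6, -78.2, 17.9]
tcp_rot: [2.459, 1.941, -0.001]
contact_force: [-2.1, -7.7, 1.6]
t: 24.57
ee_pos: [555.2, -92.1, 17.9]
tcp_rot: [2.458, 1.943, 0.0]
contact_force: [0.3, 0.4, -0.6]
t: 24.98
ee_pos: [543.4, -151.7, 122.4]
tcp_rot: [2.453, 1.94, 0.008]
contact_force: [0.4, -0.6, 0.1]
```

View pics/top21.png

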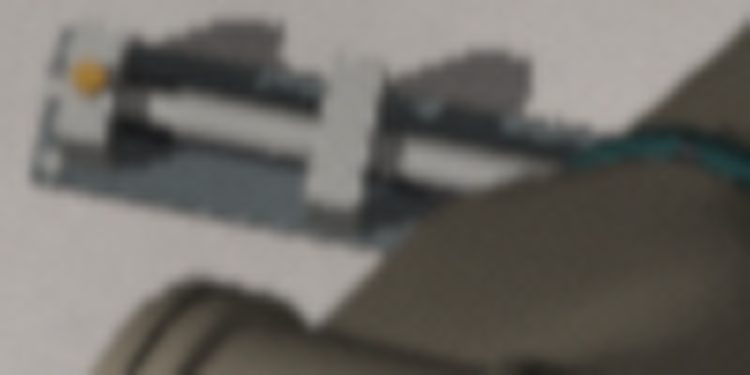

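View pics/side21.png

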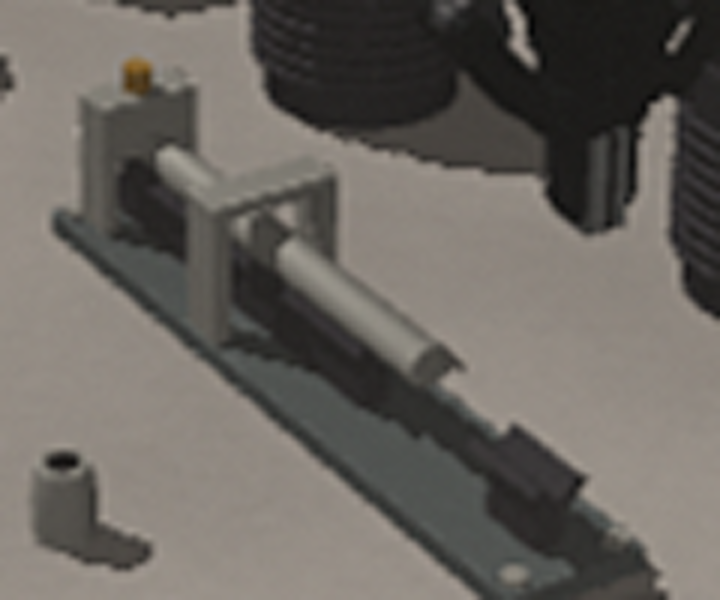

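View pics/w21.png

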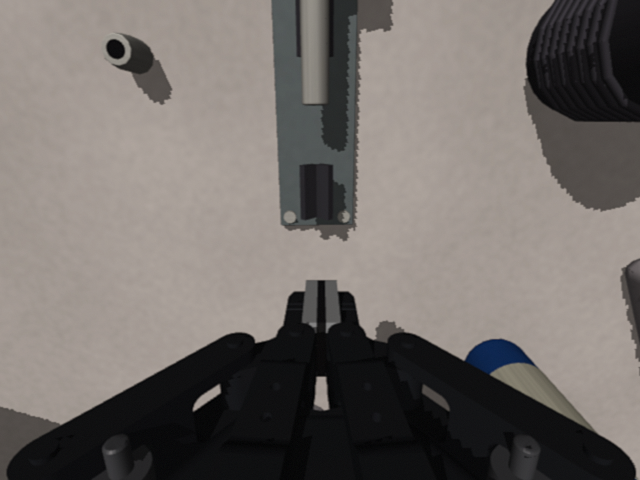

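The shaft lies straight in the groove under the bridge. Its leading end butts on the sleeve with no brass showing (top view at (150,108)), and its trailing end is in the bay. The gripper is clear, so I'm handing in.

Run:
```python
from h import *
s=np.load("s21.npy",allow_pickle=True).item();m=wcam(s);u=np.array([.223,.975])
X=pt("",315,102,50,m); print("trailing end gauge y",-89+(X[:2]-[556.8,-85])@u)
print(r.sign_off(), r.read_state()["t"])
```

```text
trailing end gauge y -68.58845328778719
the job is handed in; nothing more can be done
the job is handed in; nothing more can be done
```

The long shaft is lying in the V-groove under the bridge, butted against the stop's sleeve, and I've handed the job in. The run used about 25 s of the 58 s; no verdict was reported.

- **Laying it in:** I laid the shaft short of the bridge's far side, with its centre at about gauge y -51 mm. Then I pushed it along from behind with the shut fingers.
- **Contact:** The tool stopped advancing at a steady position while the force climbed. The final press read about 8 N at the wrist. Sliding friction was about 2.5 N, so roughly 5 N reached the stop. That figure is inferred from the wrist reading, not measured at the sleeve.
- **Last checks:** After backing off, the pictures show the shaft straight in the groove with no brass feeler tip visible. Its trailing end is at gauge y ≈ -69 mm, which puts the centre at about +21 mm. In the pictures I looked at, nothing else had moved; I did not measure the other things' positions.

**What disagreed or went wrong:**
- **Fingertip offset:** The real fingertips are about 28 mm behind the reported TCP. Because of that, my first close shut above the shaft and the next two only pinched its upper flank. I corrected the height by touch.
- **Bench contact:** The successful grasp pressed the bench at about 23 N and moved the shaft sideways a little.
- **Gap reading:** The finger gap read about 15 to 16 mm on the 18 mm shaft while it was held.

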